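# Pin and open a specimen carrier and unload its pots

### The arm

A 6-joint arm with a two-finger parallel gripper is mounted at the origin on the work surface. World frame = base frame: x ahead of the robot, y to its left, z up, the work surface at z = 0. Lengths are in m, angles in degrees, forces in N, time in s.
With the tool pointing down it reaches from about 0.3 to 0.75 m from the base axis. Payload 8.5 kg.
Tool frame: the origin (TCP) lies midway between the tips of the shut fingers; the grasp point (between the pads) lies 19 mm behind it (env.grip_depth is the distance from the TCP to the grasp point, in m); x points along the fingers, y is the direction in which the jaws open and shut, and the axes are right-handed (so a half turn about x gives the same grasp; the last joint's range is limited). The gripper opens to 85 mm and grips with 20 to 120 N. Pads are 22 mm wide; open, the fingers measure 114 mm over their backs; the gripper's body (76 mm by 85 mm) begins 54 mm behind the grasp point. The pads swing forward as they close: fully open they stand 13 mm farther back than shut.
Start: joints at [54.815, 21.807, 74.336, -0, 83.858, -12.336], TCP at [0.214, 0.507, 0.231] pointing down, gripper open.
Joint ranges: [-178.18, 178.18], [-50.72, 133.34], [12.68, 142.11], [-81.47, 261.47], [9.98, 163.14], [-165.26, 165.26]. Speed limits (degrees/s): [136.94, 136.94, 180, 180, 180, 180].

### API

Orientations are given as a 3x3 rotation matrix whose columns are the frame's x, y, z axes.
In Python, from rig import env gives the robot as it stands.
- The arm moves only by the tool play_rows, never from a script. Its arguments are lists of equal length, an entry for each row: "travel": the shift along the world's x, y, z in cm, a list of three; "rotation": the turn, a rotation vector about the world's x, y, z in rad, a list of three; "claw": the finger opening in cm, from 0 to 8.54. A call has 1 to 12 rows; each row shifts and turns the pose as measured when the row begins; what a row does not reach is not made up. A row lasts 1/12 s, in which the tool goes at most 41.7 mm and 7.16 degrees, less where a joint would pass 70% of its speed; a pose out of reach is approached as far as the arm can. A call is refused whole if a number of a shift passes 4.17 or a number of a turn 0.125, either way. A call with a gripper value outside its range is refused whole. The fingers move at their own pace and stop on an object; "squeeze" is the grip in N (left out, the last holds). Time passes only in rows, so rows that do not move let the fingers close. It gives the time, the measured TCP pose, the force and the opening at its end, in the units of the state.
- env.observe(): the state, without advancing time (a new reading comes with each control period).
- env.get_image(name): name is "side" or "top"; returns the picture (384x512x3 uint8, red, green, blue); there is no depth.
- env.camera_info(name): a dict with "vertical_fov" (degrees; the focal length in pixels is half the picture's height over the tangent of half this angle, whatever the lens; pixels are square), "cx", "cy" (the principal point, pixels), "D" ([k1, k2, p1, p2, k3] as OpenCV has them; the pictures are not rectified), "eye" and "rotation" of the camera in the world. Camera axes: x right, y down, z forward; pixel columns grow to the right and rows downward; lengths in m; the calibration is good to about 2 mm. A picture is of the moment at which its call begins. camera_info takes no time and is no camera call.
- env.close_job(): hands the job in, once; it reports no verdict.
The state is a dict: "time_s": time; "q": joint angles; "qvel": joint speeds; "joint_efforts": joint torques, N m; "position": TCP position; "tool_rot": TCP orientation; "ft_force": force on the tool from outside, world axes, zero at the start; "wrist_torque": the same for the moment, N m; "grip_width": finger opening in m.
Only numpy, scipy, OpenCV 4.12 (cv2) and the standard library are available. Lean on these libraries where they do the work, as an engineer would, in place of code of your own. Each camera call takes 0.05 s, during which the arm holds its last target.

### The job

Unpack the specimen carrier: first pin its base down by pushing the hold-down rod right through both eyelets of the dock and the carrier's ear between them, from the near side until its tip stands well out beyond the far eyelet. Then draw the tight lid straight up off the base, without letting the base come up, and set it open side down, wholly on the black mat with its long side along the mat's. Then stand every pot from the carrier upright in the white tray, and only when they are all there draw the rod back out and lay it flat on the blue pad, leaving the base on its dock and without knocking the other things on the bench about.

Things in the scene. Friction and masses are not known exactly. Their poses are not given: they have to be found in the camera images.
- dock: Steel hold-down plate fixed to the bench, 134 x 310 mm, 6 thick; origin on the bench under the carrier's middle. At +y a fixed claw laps the base's tongue; at -y stand two eyelet plates (8 thick, 34 wide, tops 64 up, 32 mm apart) whose 13.5 mm holes lie on one line along x, 142 mm from the origin, 44 mm up.
- near_eye (a point): Centre of the hole on the outer (-x) face of the near eyelet plate, 44 mm above the bench; axes as the dock. The rod enters here and travels along +x of the dock.
- far_eye (a point): Centre of the hole on the outer (+x) face of the far eyelet plate, 48 mm beyond near_eye along +x; axes as the dock.
- base: Grey carrier base loose on the dock (1.5 mm play), about 0.3 kg; origin under its centre, long side along y. Plinth 112 x 220, 16 high; on it a box 100 x 200, rim 54 up, walls 4, inner floor 36 up. An ear with a 16 mm hole stands at -y between the dock's eyelets, in line. Sprung strips on its long walls grip the lid: unless the rod is through the ear, it comes up with the lid.
- lid_bar (a point): Deep aluminium lid, 109 (x) by 209 (y) by 70 mm high, 0.25 kg, with a black grip bar on top 14 wide (x), 60 long (y), 34 high. Point: in the bar, 22 mm above the lid's top face, 12 below the bar's top, 92 above the skirt's lower edge. z up. At first the skirt rests on the plinth, covering the box by 38 mm; drawing it off takes 8 to 20 N all the way.
- lid_skirt (a point): Middle of the lid's open lower edge, 92 mm below lid_bar; axes as the lid (y along its long side).
- rod_grip (a point): Hold-down rod: black square grip 22 x 22 mm, 50 long, then an 18 mm round shoulder 20 long, then a 9 mm steel rod 72 long (last 12 tapered to 3 mm) along +x, 0.1 kg, balancing within the grip. Point: middle of the grip; x along the rod to its tip. It lies on the pad at the start, this point 14 mm above the bench.
- rod_tip (a point): Tip of the hold-down rod, 117 mm from rod_grip along its x.
- tray: Shallow white tray fixed on the bench, 170 mm (x) by 150 mm (y) outside, walls 5 mm thick and 18 mm high, floor 5 mm thick; origin on the bench under its centre.
- pad: Blue felt pad fixed on the bench in front of the dock, 100 mm (x) by 200 mm (y), 3 mm thick; origin on the bench under its centre. The rod lies on it at the start, roughly along its y.
- mat: Black rubber mat fixed on the bench, 280 mm (x) by 170 mm (y), 3 mm thick; origin on the bench under its centre.
- pot1_center (a point): Specimen pot with blue screw cap, 42 mm across (body 40 mm), 44 mm tall, about 60 g, this point half-way up on its axis, z up through the cap. Stands inside the carrier at the start, in a row along the carrier's y; may be absent (None from the start).
- pot2_center (a point): Specimen pot with blue screw cap, 42 mm across (body 40 mm), 44 mm tall, about 60 g, this point half-way up on its axis, z up through the cap. Stands inside the carrier at the start, in a row along the carrier's y; may be absent (None from the start).
- pot3_center (a point): Specimen pot with blue screw cap, 42 mm across (body 40 mm), 44 mm tall, about 60 g, this point half-way up on its axis, z up through the cap. Stands inside the carrier at the start, in a row along the carrier's y; may be absent (None from the start).
- pot4_center (a point): Specimen pot with blue screw cap, 42 mm across (body 40 mm), 44 mm tall, about 60 g, this point half-way up on its axis, z up through the cap. Stands inside the carrier at the start, in a row along the carrier's y; may be absent (None from the start).
- rinse: Bystander: white squeeze bottle, 52 mm across, 110 mm tall; origin under its centre.
- reagent: Bystander: amber bottle, 48 mm across, 85 mm tall; origin under its centre.
- dishes: Bystander: closed clear dish, 92 mm across, 22 mm tall; origin under its centre.
- tape: Bystander: roll of paper tape lying flat, 70 mm across, 18 mm tall; origin under its centre.
- marker: Bystander: white marker pen lying down, 105 mm long, 12 mm thick; origin under its centre.
- clipbox: Bystander: small cardboard box 45 x 70 x 30 mm; origin under its centre.
- lid: The lid as a whole; same point and axes as lid_skirt.
There are look-alikes about, which are no part of the job. Several things look just like the part that bears rod_grip: the one meant starts farthest to the robot's right.

How it is judged:
By the outcome, as a careful person would: the job done as asked, in the order asked, and still so for the second after the job is handed in, with the robot touching nothing.
Of pot1, pot2, pot3, pot4 only 3 to 4 are there at a start; the rules pass over those that are not, and their reading is None.
At some moment in a run one of rod, pot1, pot2, pot3, pot4 may be knocked a few centimetres aside while the robot is not near it.
Once in a run the grip may slacken for a moment while it holds something.
It also fails if it takes over 208 s, if anything falls off the work surface, if the arm or the gripper's body presses on something with over 40 N, if the wrist force passes 120 N, or if a joint passes its speed limit or range.

## Working session

There is one attempt and no reset: what is moved stays moved. The work goes in short steps, Python scripts to look and compute and a tool call to move; the robot and the scene stay as the last step left them, time stands still between calls to the robot, and variables do not carry over. Pictures are saved under pics/ and viewed, and the job is handed in when it is done.

Besides the shell and the picture viewer there is one more tool, called after ">>>" as name(argument=value, ...) on one line, values as JSON. play_rows: Moves the arm, as the interface text tells. Its arguments: {"type":"object","properties":{"travel":{"type":"array","items":{"type":"array","items":{"type":"number"}}},"rotation":{"type":"array","items":{"type":"array","items":{"type":"number"}}},"claw":{"type":"array","items":{"type":"number"}},"squeeze":{"type":"number"}},"required":["travel","rotation","claw"]}

```bash
ls; mkdir -p pics; python3 - <<'E'
from rig import env
import cv2, json
print(env.observe())
for n in ("side","top"):
    im=env.get_image(n); cv2.imwrite(f"pics/{n}0.png",im[:,:,::-1]); print(n,env.camera_info(n))
E
```

```text
pics
{'time_s': 0.0, 'q': array([ 5.48153967e+01,  2.18409018e+01,  7.43854898e+01,  8.47453603e-04,
        8.38565701e+01, -1.23355355e+01]), 'qvel': array([-0.01883229, -0.04589313,  0.03667998,  0.06489631,  0.04781857,
        0.01321463]), 'joint_efforts': array([-1.76316771e-03, -4.48453760e+01, -2.31279749e+01, -2.80202930e-04,
        4.69973529e-03, -7.24770132e-06]), 'position': array([0.21339291, 0.5066007 , 0.23070827]), 'tool_rot': array([[-8.46348671e-04,  3.88305795e-01,  9.21530191e-01],
       [-1.17493878e-03,  9.21529499e-01, -3.88306583e-01],
       [-9.99998952e-01, -1.41138432e-03, -3.23699728e-04]]), 'ft_force': array([ 0.0459839 , -0.45749385, -0.01806714]), 'wrist_torque': array([-0.04371609,  0.01602039, -0.00901905]), 'grip_width': 0.08517213774134232}
side {'vertical_fov': 49.35345745334886, 'cx': 253.10910158023003, 'cy': 192.26998410528236, 'D': array([-0.03330984,  0.        ,  0.        ,  0.        ,  0.        ]), 'eye': array([ 0.09690179, -0.83194331,  0.79536879]), 'rotation': array([[ 0.9007314 , -0.2787536 ,  0.33313566],
       [-0.43420064, -0.55597418,  0.70877536],
       [-0.01235886, -0.78306395, -0.62181839]])}
top {'vertical_fov': 44.68815145298999, 'cx': 255.2549624500933, 'cy': 198.73468146138612, 'D': array([0.05039932, 0.        , 0.        , 0.        , 0.        ]), 'eye': array([0.34581823, 0.00407194, 1.23353322]), 'rotation': array([[-0.00483579, -0.99267046,  0.12075588],
       [-0.99990068,  0.00320135, -0.0137254 ],
       [ 0.01323822, -0.12081025, -0.99258734]])}
```

View pics/top0.png

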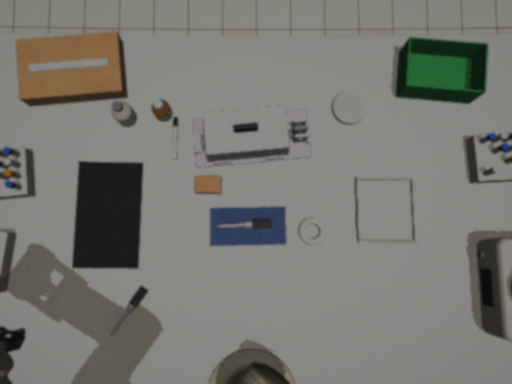

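View pics/side0.png

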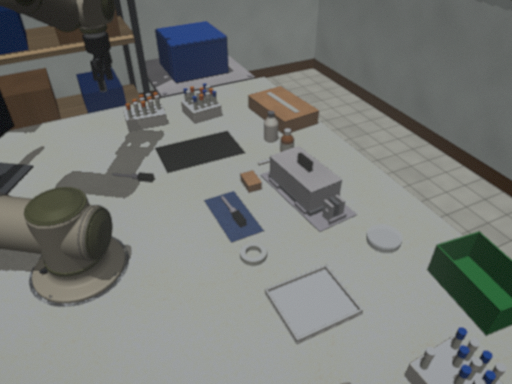

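```bash
cat > h.py <<'E'
import numpy as np, cv2
from rig import env
def cam(n):
    c=env.camera_info(n); f=192/np.tan(np.radians(c['vertical_fov']/2))
    K=np.array([[f,0,c['cx']],[0,f,c['cy']],[0,0,1.]]); return K,np.array(c['D'],float),np.array(c['eye']),np.array(c['rotation'])
def proj(n,P):
    K,D,e,R=cam(n); P=np.atleast_2d(np.asarray(P,float)); r=R.T
    return cv2.projectPoints(P,cv2.Rodrigues(r)[0],-r@e,K,D)[0][:,0]
def unproj(n,uv,z):
    K,D,e,R=cam(n); p=cv2.undistortPoints(np.atleast_2d(np.asarray(uv,float))[:,None],K,D)[:,0]
    d=np.c_[p,np.ones(len(p))]@R.T
    return e+d*((z-e[2])/d[:,2])[:,None]
def shot(n,name):
    im=env.get_image(n)[:,:,::-1].copy(); cv2.imwrite(f'pics/{name}.png',im); return im
def crop(im,u0,v0,u1,v1,s,name,grid=0):
    c=cv2.resize(im[v0:v1,u0:u1],None,fx=s,fy=s,interpolation=cv2.INTER_CUBIC)
    if grid:
        for u in range((u0//grid+1)*grid,u1,grid): cv2.line(c,((u-u0)*s,0),((u-u0)*s,6),(0,0,255),1);cv2.putText(c,str(u),((u-u0)*s-8,18),0,.4,(0,0,255),1)
        for v in range((v0//grid+1)*grid,v1,grid): cv2.line(c,(0,(v-v0)*s),(6,(v-v0)*s),(0,0,255),1);cv2.putText(c,str(v),(8,(v-v0)*s+4),0,.4,(0,0,255),1)
    cv2.imwrite(f'pics/{name}.png',c)
def tri(uvt,uvs):
    "triangulate from top and side pixels"
    A=[];b=[]
    for n,uv in(("top",uvt),("side",uvs)):
        K,D,e,R=cam(n); p=cv2.undistortPoints(np.array([[uv]],float),K,D)[0,0]; d=R@np.r_[p,1]; d/=np.linalg.norm(d)
        M=np.eye(3)-np.outer(d,d); A.append(M); b.append(M@e)
    x=np.linalg.lstsq(np.vstack(A),np.hstack(b),rcond=None)[0]
    return x
E
python3 - <<'E'
from h import *
t=cv2.imread('pics/top0.png'); s=cv2.imread('pics/side0.png')
crop(t,185,95,325,170,5,'c1',10)
crop(t,190,190,340,260,5,'c2',10)
crop(s,200,140,360,260,5,'c3',10)
crop(t,60,90,185,350,3,'c4',20)
E
```

```text
(no output)
```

View pics/c1.png

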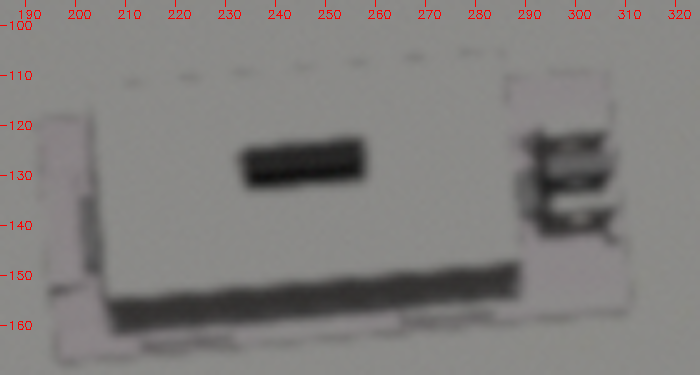

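View pics/c2.png

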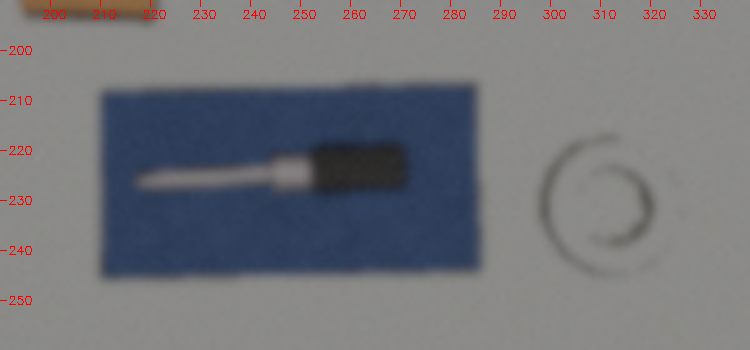

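View pics/c3.png

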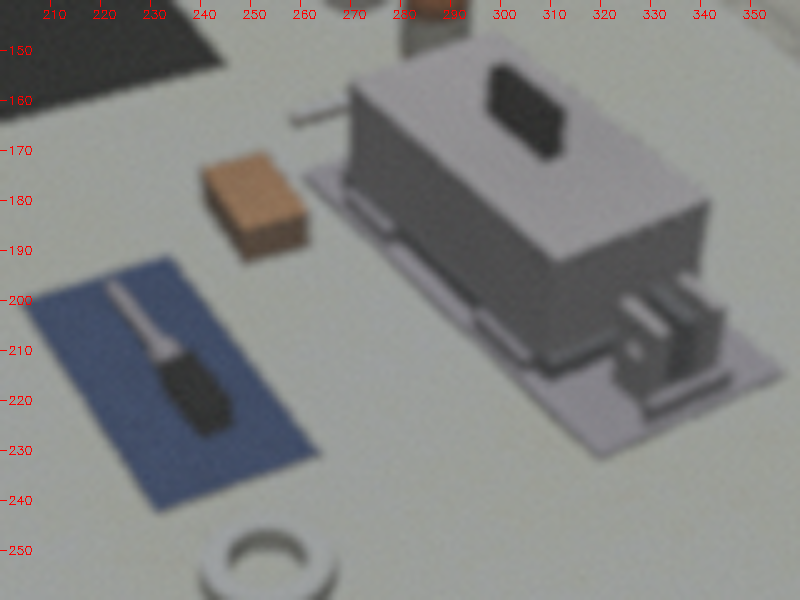

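```bash
cat > dock.py <<'E'
from h import *
from scipy.optimize import least_squares
def pose(p,L):
    c,s=np.cos(p[2]),np.sin(p[2]); L=np.atleast_2d(L); return np.c_[p[0]+c*L[:,0]-s*L[:,1],p[1]+s*L[:,0]+c*L[:,1],L[:,2]]
def fit(L,obs,p0):
    def r(p): return np.concatenate([(proj(n,pose(p,L[ii]))-uv).ravel() for n,ii,uv in obs])
    s=least_squares(r,p0); return s.x,s.fun.reshape(-1,2)
E
python3 - <<'E'
from dock import *
a,b,y0,y1=.067,.155,0,0
C=np.array([[-a,-b,.006],[a,-b,.006],[-a,b,.006],[a,b,.006],[-.024,-.142,.044]])
# check hull centre assumption: 310 long plate may be off-centre
ot=("top",[0,1,2,3],np.array([[311,157.5],[306.6,109],[196.6,168],[192.6,118.6]]))
os=("side",[0,1,2,4],np.array([[320.4,231.8],[356.8,215],[261,175.4],[327.4,210.2]]))
for o in ([ot],[os],[ot,os]):
    x,r=fit(C,o,[.5,0,.05]); print(x,np.degrees(x[2])); print(r.round(1).tolist())
for n,uv in (("top",[[311,157.5],[306.6,109],[196.6,168],[192.6,118.6]]),("side",[[320.4,231.8],[356.8,215],[261,175.4]])): print(n,unproj(n,uv,.006).round(4).tolist())
print(unproj("side",[[327.4,210.2]],.044))
# pads etc.
print('pad',unproj("top",[[205.4+5,208.2],[285,206.5],[210.2,245.3],[286,244.2]],.003).round(4).tolist())
print('pad side',unproj("side",[[205,200],[234,191],[264,231],[231.5,242]],.003).round(4).tolist())
E
```

```text
[ 0.65913715 -0.0045705   0.08697099] 4.983070531008337
[[0.8, 0.0], [0.0, 0.1], [-0.4, -0.3], [-0.3, 0.2]]
[ 0.6602984  -0.00543685  0.07810381] 4.4750189436005545
[[-1.5, -0.6], [-0.1, -0.7], [-0.9, -1.6], [2.4, 2.3]]
[ 0.65943984 -0.0048892   0.08525982] 4.885027633430768
[[0.9, 0.0], [0.2, 0.0], [-0.4, -0.5], [-0.2, 0.0], [-1.5, -0.7], [-0.3, -1.0], [-1.4, -1.5], [2.4, 2.2]]
top [[0.6059, -0.1627, 0.006], [0.7395, -0.1531, 0.006], [0.5781, 0.1428, 0.006], [0.7131, 0.1548, 0.006]]
side [[0.608, -0.1691, 0.006], [0.7377, -0.1574, 0.006], [0.5801, 0.1347, 0.006]]
[[ 0.64698216 -0.13774304  0.044     ]]
pad [[0.4707, 0.1057, 0.003], [0.4745, -0.0917, 0.003], [0.3732, 0.1055, 0.003], [0.3751, -0.093, 0.003]]
pad side [[0.3768, 0.1022, 0.003], [0.4718, 0.1031, 0.003], [0.4742, -0.0953, 0.003], [0.3779, -0.0943, 0.003]]
```

```bash
python3 - <<'E'
from dock import *
t=cv2.imread('pics/top0.png'); s=cv2.imread('pics/side0.png')
p=[.6591,-.0046,.0865]
def box(x0,x1,y0,y1,z0,z1): return np.array([[x,y,z] for z in(z0,z1) for x,y in((x0,y0),(x1,y0),(x1,y1),(x0,y1))])
E=[(0,1),(1,2),(2,3),(3,0),(4,5),(5,6),(6,7),(7,4),(0,4),(1,5),(2,6),(3,7)]
B=[(box(-.067,.067,-.155,.155,0,.006),(0,0,255)),(box(-.024,-.016,-.159,-.125,.006,.064),(0,255,0)),(box(.016,.024,-.159,-.125,.006,.064),(0,255,0)),(box(-.0545,.0545,-.1045,.1045,.022,.092),(255,0,0)),(box(-.007,.007,-.03,.03,.092,.126),(255,255,0))]
S=5
for n,im,(u0,v0,u1,v1) in(("top",t,(185,95,325,170)),("side",s,(250,140,370,240))):
    c=cv2.resize(im[v0:v1,u0:u1],None,fx=S,fy=S,interpolation=cv2.INTER_CUBIC)
    for b,col in B:
        uv=((proj(n,pose(p,b))-[u0,v0]+.5)*S).astype(int)
        for i,j in E: cv2.line(c,tuple(map(int,uv[i])),tuple(map(int,uv[j])),col,1)
    th=np.linspace(0,2*np.pi,20); h=np.c_[np.full(20,-.024),-.142+.00675*np.cos(th),.044+.00675*np.sin(th)]
    uv=((proj(n,pose(p,h))-[u0,v0]+.5)*S).astype(int); cv2.polylines(c,[uv],True,(0,0,255),1)
    cv2.imwrite(f'pics/ov_{n}.png',c)
E
```

```text
(no output)
```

View pics/ov_top.png

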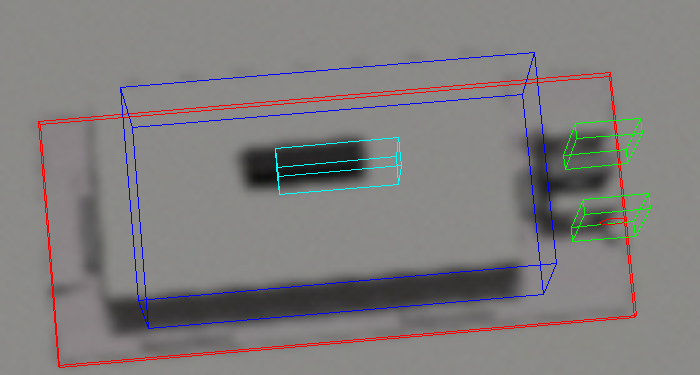

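View pics/ov_side.png

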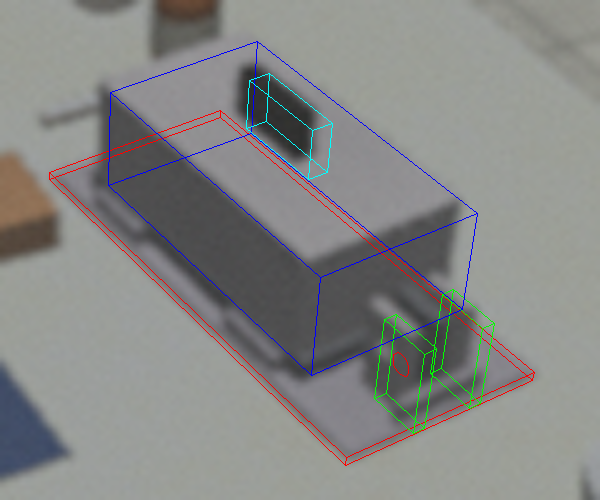

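```bash
python3 - <<'E'
from dock import *
def cc(l,u0,v0): return np.array(l)/5.+[u0-.4,v0-.4]
top=lambda l:cc(l,185,95); side=lambda l:cc(l,200,140)
P=np.array([[-.067,-.155,.006],[.067,-.155,.006],[-.067,.155,.006],[.067,.155,.006]])
T1=top([[630,312],[608,70],[58,365],[38,118]]); S1=side([[602,459],[784,375],[305,177]])
Lc=np.array([[-.0545,-.1045,.092],[.0545,-.1045,.092],[-.0545,.1045,.092]])
T2=top([[519,263],[106,299]]); S2=side([[558,262],[708,200],[350,85]])
H=np.array([[-.024,-.142,.044]]); S3=side([[637,351]])
def r(p,split=False):
    x=p[:3]; off=np.array([0,p[3],0]); st,ss=p[4:6],p[6:8]
    a=proj("top",pose(x,P+off))+st-T1; b=proj("side",pose(x,(P+off)[:3]))+ss-S1
    c=proj("top",pose(x,Lc[[0,2]]))+st-T2; d=proj("side",pose(x,Lc))+ss-S2; e=proj("side",pose(x,H))+ss-S3
    if split: return [v.round(1).tolist() for v in(a,b,c,d,e)]
    return np.r_[np.vstack([a,b,c,d,e]).ravel(), p[4:]*1.0]
s=least_squares(r,[.66,0,.085,-.015,0,0,0,0]); print(s.x.round(4),np.degrees(s.x[2])); [print(v) for v in r(s.x,True)]
p=s.x[:3]; print('near eye',pose(p,H),'far',pose(p,[[.024,-.142,.044]]),'bar',pose(p,[[0,0,.114]]))
# rod
print('rod top: grip centre, tip', unproj("top",cc([[361,167]],190,190),.02), unproj("top",cc([[137,181]],190,190),.014),unproj("top",cc([[275,173]],190,190),.02))
print('rod side', unproj("side",side([[199,393]]),.014),unproj("side",side([[108,285]]),.014))
E
```

```text
[ 0.6594  0.0117  0.0879 -0.0161 -0.2718  0.1202  0.2502  0.7625] 5.035508208094364
[[0.8, -0.0], [0.0, -0.1], [-0.4, -0.4], [-0.3, 0.2]]
[[-0.4, 0.2], [0.7, -0.1], [-0.6, -0.4]]
[[0.6, 0.0], [-0.4, 0.2]]
[[-0.3, 0.3], [0.8, 0.1], [-0.2, -0.6]]
[[-0.3, -0.2]]
near eye [[ 0.64796114 -0.13182072  0.044     ]] far [[ 0.69577589 -0.12760761  0.044     ]] bar [[0.65940473 0.01173779 0.114     ]]
rod top: grip centre, tip [[ 0.42982071 -0.02942603  0.02      ]] [[0.42340774 0.08731742 0.014     ]] [[0.42687601 0.0153063  0.02      ]]
rod side [[ 0.43076475 -0.02899112  0.014     ]] [[0.42169615 0.08257688 0.014     ]]
```

>>> play_rows(travel=[[1.44,-3.56,0],[1.44,-3.56,0],[1.44,-3.56,0],[1.44,-3.56,0],[1.44,-3.56,0],[1.44,-3.56,0],[1.44,-3.56,0],[1.44,-3.56,0],[1.44,-3.56,0],[1.44,-3.56,0],[1.44,-3.56,0],[1.44,-3.56,0]], rotation=[[0,0,-0.074],[0,0,-0.074],[0,0,-0.074],[0,0,-0.074],[0,0,-0.074],[0,0,-0.074],[0,0,-0.074],[0,0,-0.074],[0,0,-0.074],[0,0,-0.074],[0,0,-0.074],[0,0,-0.074]], claw=[8.5,8.5,8.5,8.5,8.5,8.5,7,6,5,5,5,5], squeeze=60)

```text
time_s: 1.1
position: [0.3842, 0.0646, 0.2272]
tool_rot: [[-0.006, 0.967, 0.253], [0.001, 0.253, -0.967], [-1.0, -0.005, -0.002]]
ft_force: [1.4, 0.9, 0.8]
grip_width: 0.0503
```

```bash
cat > go.py <<'E'
from h import *
import sys
def goto(x,y,z,jaw):
    "delta to target TCP with tool down and jaw yaw (deg, mod 180)"
    o=env.observe(); p=o['position']; R=o['tool_rot']
    d=(np.array([x,y,z])-p)*100
    for k in(0,180):
        a=np.radians(jaw+k); ty=np.array([np.cos(a),np.sin(a),0]); tx=np.array([0,0,-1.]); Rt=np.c_[tx,ty,np.cross(tx,ty)]
        w=cv2.Rodrigues(Rt@R.T)[0][:,0]
        if np.linalg.norm(w)<1.6 or k==180: break
    print('t',round(o['time_s'],2),'p',p.round(4),'grip',round(o['grip_width'],4),'F',o['ft_force'].round(1),'q',o['q'].round(0))
    print('d cm',d.round(2),'norm',np.linalg.norm(d).round(2),'rot',w.round(4))
if __name__=="__main__": goto(*map(float,sys.argv[1:]))
E
python3 go.py .430 -.028 .10 3.8
```

```text
t 1.1 p [0.3842 0.0646 0.2272] grip 0.0503 F [1.4 0.9 0.8] q [ -8.   6.  97.   0.  77. -23.]
d cm [  4.58  -9.26 -12.72] norm 16.38 rot [-0.0015 -0.0056 -0.1894]
```

>>> play_rows(travel=[[0.8,-1.6,-2.1],[0.8,-1.6,-2.1],[0.8,-1.6,-2.1],[0.8,-1.6,-2.1],[0.8,-1.6,-2.1],[0.8,-1.6,-2.1]], rotation=[[0,-0.001,-0.032],[0,-0.001,-0.032],[0,-0.001,-0.032],[0,-0.001,-0.032],[0,-0.001,-0.032],[0,-0.001,-0.032]], claw=[5,5,5,5,5,5])

```text
time_s: 1.6
position: [0.4364, -0.0418, 0.0994]
tool_rot: [[0.01, 0.999, 0.043], [-0.003, 0.043, -0.999], [-1.0, 0.01, 0.003]]
ft_force: [-0.1, 0.6, 0.2]
grip_width: 0.0499
```

```bash
python3 go.py .430 -.028 .007 3.8; python3 - <<'E'
from h import *
s=shot('side','s1'); crop(s,180,120,300,260,5,'s1c',10)
t=shot('top','t1'); crop(t,190,170,340,280,5,'t1c',10)
E
```

```text
t 1.6 p [ 0.4364 -0.0418  0.0994] grip 0.0499 F [-0.1  0.6  0.2] q [-21.  20. 103.   0.  56. -24.]
d cm [-0.64  1.38 -9.24] norm 9.36 rot [0.0027 0.0104 0.0231]
```

View pics/s1c.png

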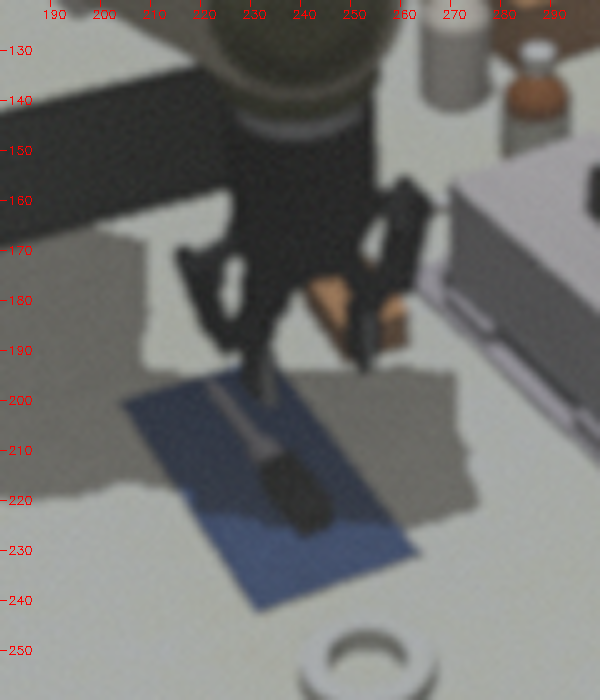

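View pics/t1c.png

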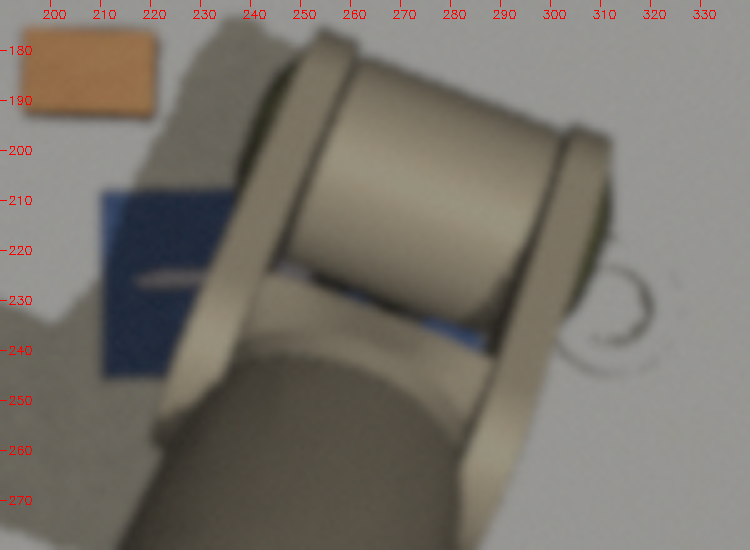

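>>> play_rows(travel=[[-0.3,0.7,-1.5],[-0.3,0.6,-1.7],[0,0.1,-1.7],[0,0,-1.5],[0,0,-0.5]], rotation=[[0.0015,0.005,0.011],[0.0015,0.005,0.011],[0,0,0],[0,0,0],[0,0,0]], claw=[5,5,5,5,5])

```text
time_s: 2.12
position: [0.4299, -0.0263, 0.0299]
tool_rot: [[-0.002, 0.998, 0.068], [0.001, 0.068, -0.998], [-1.0, -0.001, -0.001]]
ft_force: [-1.1, -0.0, 0.2]
grip_width: 0.0499
```

```bash
python3 go.py .430 -.028 .007 3.8; python3 - <<'E'
from h import *
s=shot('side','s2'); crop(s,180,150,300,260,5,'s2c',10)
print(proj('side',[env.observe()['position']]))
E
```

```text
t 2.12 p [ 0.4299 -0.0263  0.0299] grip 0.0499 F [-1.1 -0.   0.2] q [-19.  27. 109.   0.  45. -23.]
d cm [ 0.01 -0.17 -2.29] norm 2.29 rot [-0.0012 -0.0015 -0.0015]
[[238.52547895 213.45348007]]
```

View pics/s2c.png

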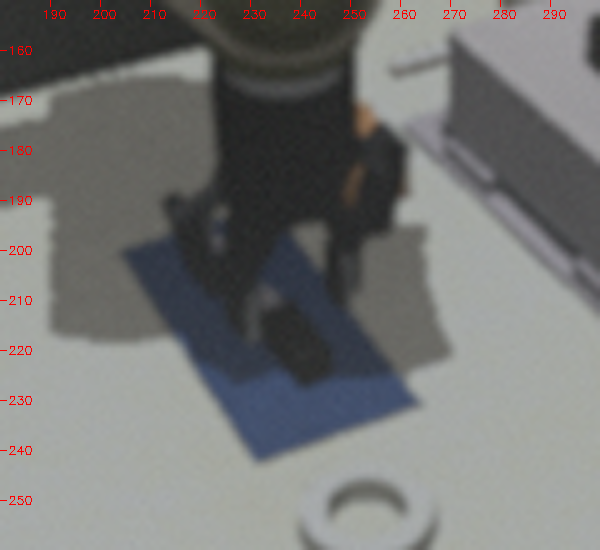

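Fingers straddle the grip (side ≈ (239,217)). Lower and close.

>>> play_rows(travel=[[0,-0.1,-1.2],[0,-0.05,-1.0],[0,0,0],[0,0,0],[0,0,0],[0,0,0],[0,0,0],[0,0,0],[0,0,0],[0,0,0]], rotation=[[0,0,0],[0,0,0],[0,0,0],[0,0,0],[0,0,0],[0,0,0],[0,0,0],[0,0,0],[0,0,0],[0,0,0]], claw=[5,5,4,3,2,1,1,1,1,1], squeeze=80)

```text
time_s: 3.0
position: [0.4325, -0.027, 0.0143]
tool_rot: [[0.007, 0.997, 0.071], [-0.002, 0.071, -0.997], [-1.0, 0.007, 0.002]]
ft_force: [-0.8, -0.0, -1.4]
grip_width: 0.0199
```

>>> play_rows(travel=[[0,0,0],[0,0,0],[0,0,0],[0,0,-0.5],[0,0,-0.4],[0,0,0]], rotation=[[0,0,0],[0,0,0],[0,0,0],[0,-0.003,0],[0,-0.003,0],[0,0,0]], claw=[3.5,3.5,3.5,3.5,3.5,3.5])

```text
time_s: 3.5
position: [0.4328, -0.0271, 0.0047]
tool_rot: [[0.014, 0.997, 0.071], [-0.002, 0.071, -0.997], [-1.0, 0.014, 0.003]]
ft_force: [-0.1, -0.6, -1.0]
grip_width: 0.0349
```

```bash
python3 go.py .4315 -.028 .006 3.8
```

```text
t 3.5 p [ 0.4328 -0.0271  0.0047] grip 0.0349 F [-0.1 -0.6 -1. ] q [-19.  30. 110.   0.  39. -24.]
d cm [-0.13 -0.09  0.13] norm 0.2 rot [ 0.0018  0.0145 -0.0049]
```

>>> play_rows(travel=[[-0.1,-0.1,0.13],[0,0,0],[0,0,0],[0,0,0],[0,0,0],[0,0,0],[0,0,0],[0,0,0]], rotation=[[0.002,0.014,-0.005],[0,0,0],[0,0,0],[0,0,0],[0,0,0],[0,0,0],[0,0,0],[0,0,0]], claw=[3.5,3,2,1,1,1,1,1], squeeze=80)

```text
time_s: 4.17
position: [0.4315, -0.0282, 0.0059]
tool_rot: [[-0.002, 0.998, 0.066], [0.001, 0.066, -0.998], [-1.0, -0.002, -0.001]]
ft_force: [-0.1, -1.1, 0.2]
grip_width: 0.0203
```

```bash
python3 go.py .49 -.15 .10 -85
```

```text
t 4.17 p [ 0.4315 -0.0282  0.0059] grip 0.0203 F [-0.1 -1.1  0.2] q [-20.  30. 110.  -0.  41. -23.]
d cm [  5.85 -12.18   9.41] norm 16.47 rot [-2.2000e-03 -1.1000e-03 -1.5491e+00]
```

>>> play_rows(travel=[[0,0,2.0],[0,0,2.5],[0,0,2.5],[0,0,2],[0.4,-0.9,0],[0.4,-0.9,0],[0.4,-0.9,0],[0.4,-0.9,0],[0.4,-0.9,0],[0.4,-0.9,0],[0.4,-0.9,0],[0.4,-0.9,0]], rotation=[[0,0,0],[0,0,0],[0,0,0],[0,0,0],[0,0,-0.11],[0,0,-0.11],[0,0,-0.11],[0,0,-0.11],[0,0,-0.11],[0,0,-0.11],[0,0,-0.11],[0,0,-0.11]], claw=[1,1,1,1,1,1,1,1,1,1,1,1])

```text
time_s: 5.17
position: [0.4618, -0.101, 0.1001]
tool_rot: [[-0.001, 0.66, -0.751], [0.006, -0.751, -0.66], [-1.0, -0.005, -0.003]]
ft_force: [0.1, -0.9, -1.1]
grip_width: 0.02
```

```bash
python3 go.py .492 -.1456 .10 -85
```

```text
t 5.17 p [ 0.4618 -0.101   0.1001] grip 0.02 F [ 0.1 -0.9 -1.1] q [-27.  23.  98.   0.  60.  22.]
d cm [ 3.02 -4.46 -0.01] norm 5.39 rot [-0.0062  0.0009 -0.6334]
```

>>> play_rows(travel=[[0.5,-0.7,0],[0.5,-0.7,0],[0.5,-0.7,0],[0.5,-0.7,0],[0.5,-0.7,0],[0.5,-0.7,0],[0,0,0]], rotation=[[-0.001,0,-0.105],[-0.001,0,-0.105],[-0.001,0,-0.105],[-0.001,0,-0.105],[-0.001,0,-0.105],[-0.001,0,-0.105],[0,0,0]], claw=[1,1,1,1,1,1,1])

```text
time_s: 5.75
position: [0.4925, -0.1462, 0.0987]
tool_rot: [[-0.001, 0.052, -0.999], [0.001, -0.999, -0.052], [-1.0, -0.002, 0.001]]
ft_force: [-0.2, 0.2, -0.9]
grip_width: 0.0199
```

```bash
python3 go.py .492 -.1456 .036 -85;python3 - <<'E'
from h import *
s=shot('side','s3'); crop(s,220,120,360,260,5,'s3c',10)
t=shot('top','t3'); crop(t,220,90,360,210,5,'t3c',10)
print(proj('side',[env.observe()['position']]))
E
```

```text
t 5.75 p [ 0.4925 -0.1462  0.0987] grip 0.0199 F [-0.2  0.2 -0.9] q [-30.  26.  92.   0.  62.  57.]
d cm [-0.05  0.06 -6.27] norm 6.27 rot [-0.0014 -0.0012  0.0353]
[[279.25309772 213.58687515]]
```

View pics/s3c.png

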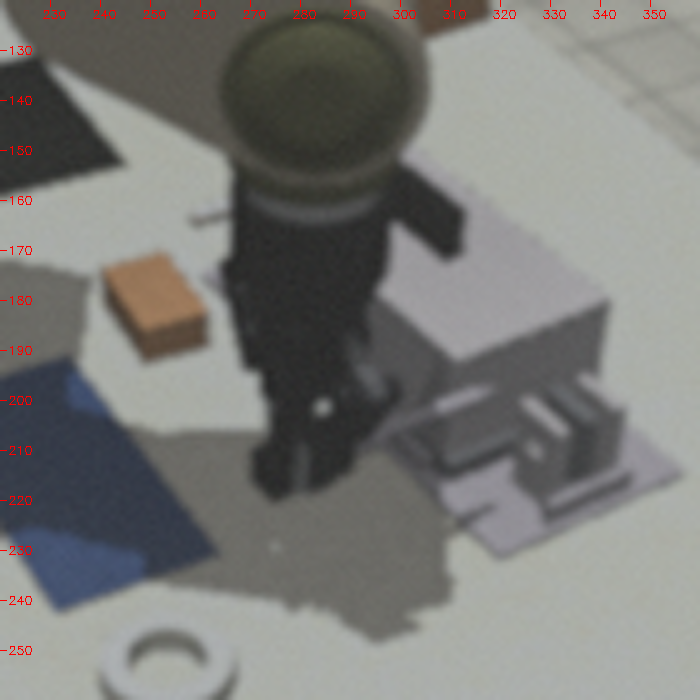

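View pics/t3c.png

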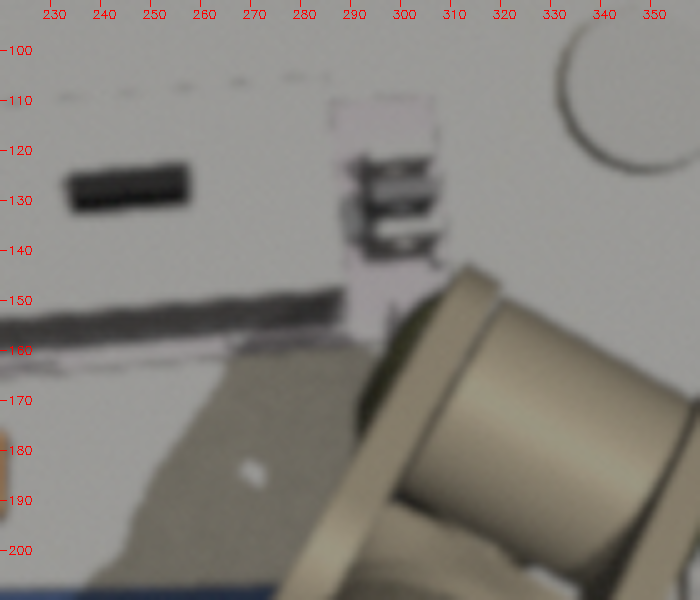

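```bash
python3 - <<'E'
from h import *
print(proj('side',[[.6093,-.1401,.107],[.6093,-.1401,.117],[.6193,-.1401,.107],[.6093,-.1301,.107]]).round(1), proj('top',[[.6093,-.1401,.107]]).round(1))
E
```

```text
[[318.1 196.7]
 [318.5 193.7]
 [321.4 195.6]
 [316.1 194.6]] [[307.2 147.6]]
```

>>> play_rows(travel=[[0,0,-1.5],[0,0.05,-1.8],[0,0,-1.6],[0,0,-1.0],[0,0,-0.2]], rotation=[[-0.001,-0.001,0.018],[0,0,0.018],[0,0,0],[0,0,0],[0,0,0]], claw=[1,1,1,1,1])

```text
time_s: 6.27
position: [0.49, -0.1419, 0.0365]
tool_rot: [[-0.0, 0.116, -0.993], [0.001, -0.993, -0.116], [-1.0, -0.001, 0.0]]
ft_force: [-0.8, 1.4, -1.5]
grip_width: 0.0203
```

```bash
python3 go.py .492 -.1456 .036 -84.96
```

```text
t 6.27 p [ 0.49   -0.1419  0.0365] grip 0.0203 F [-0.8  1.4 -1.5] q [-29.  31.  96.   0.  53.  54.]
d cm [ 0.2  -0.37 -0.05] norm 0.42 rot [-0.0011 -0.0002 -0.0282]
```

>>> play_rows(travel=[[0.1,-0.25,-0.03],[0.1,-0.12,0],[0,0,0]], rotation=[[-0.001,0,-0.02],[0,0,-0.008],[0,0,0]], claw=[1,1,1])

```text
time_s: 6.52
position: [0.4916, -0.1449, 0.0367]
tool_rot: [[-0.001, 0.09, -0.996], [0.001, -0.996, -0.09], [-1.0, -0.001, 0.001]]
ft_force: [0.5, 0.5, -0.4]
grip_width: 0.0201
```

```bash
python3 go.py .492 -.1456 .036 -84.96;python3 - <<'E'
from h import *
s=shot('side','s4'); crop(s,270,150,350,240,8,'s4c',10)
print(proj('side',[[.648,-.1318,.044],[.492+.1165,-.1456+.0103,.044]])+[.25,.76])
E
```

```text
t 6.52 p [ 0.4916 -0.1449  0.0367] grip 0.0201 F [ 0.5  0.5 -0.4] q [-30.  32.  95.   0.  53.  55.]
d cm [ 0.04 -0.07 -0.07] norm 0.1 rot [-0.0007 -0.0012 -0.0027]
[[326.75233559 209.58376836]
 [315.21697751 214.5986052 ]]
```

View pics/s4c.png

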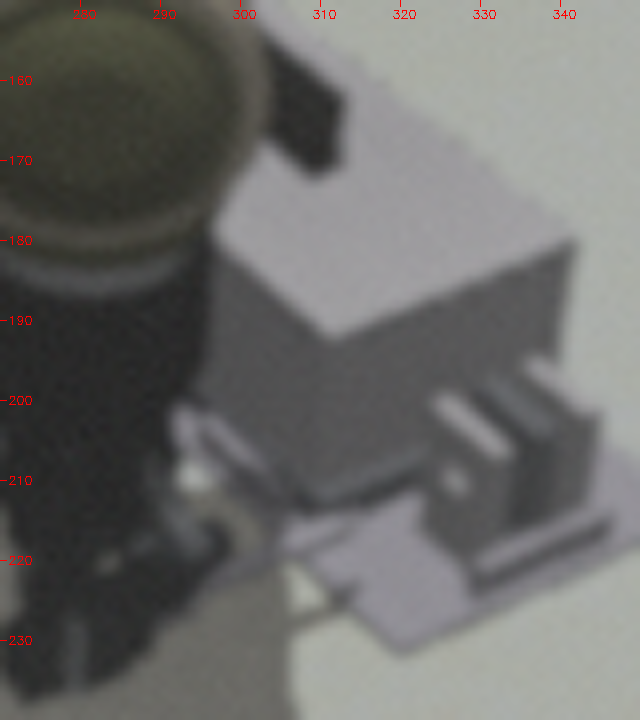

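>>> play_rows(travel=[[0.7,0.03,-0.05],[1.0,0.07,-0.02],[1.0,0.08,0],[0.8,0.07,0],[0.5,0.05,0],[0,0,0]], rotation=[[0,-0.001,-0.002],[0,0,0],[0,0,0],[0,0,0],[0,0,0],[0,0,0]], claw=[1,1,1,1,1,1])

```text
time_s: 7.07
position: [0.5362, -0.1422, 0.0388]
tool_rot: [[0.005, 0.089, -0.996], [-0.002, -0.996, -0.089], [-1.0, 0.002, -0.005]]
ft_force: [0.0, 0.2, -1.1]
grip_width: 0.0208
```

```bash
python3 go.py .5325 -.142 .036 -84.96;python3 - <<'E'
from h import *
s=shot('side','s5'); crop(s,270,150,350,240,8,'s5c',10)
o=env.observe(); p=o['position'];e=np.array([.648,-.1318]);d=np.array([.9961,.0879])
r=p[:2]-e; print('along',r@d,'lat',r@[-d[1],d[0]])
E
```

```text
t 7.07 p [ 0.5362 -0.1422  0.0388] grip 0.0208 F [ 0.   0.2 -1.1] q [-27.  34.  89.   0.  57.  58.]
d cm [-0.37  0.02 -0.28] norm 0.46 rot [ 0.0018  0.0052 -0.0014]
along -0.11286089099344908 lat -0.00045102641335189225
```

View pics/s5c.png

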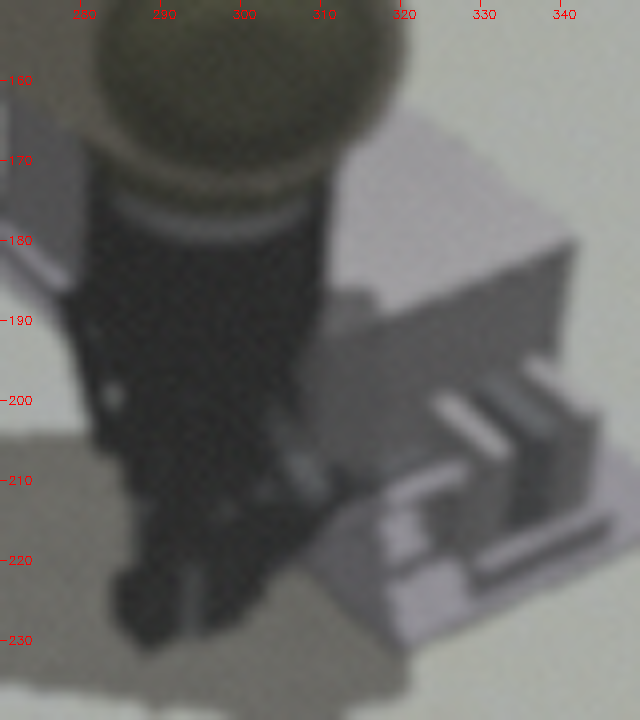

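>>> play_rows(travel=[[0,0.03,-0.2],[0,0,-0.08],[0,0,0]], rotation=[[0.001,0.004,0],[0,0,0],[0,0,0]], claw=[1,1,1])

```text
time_s: 7.37
position: [0.5348, -0.1417, 0.0356]
tool_rot: [[-0.001, 0.089, -0.996], [-0.0, -0.996, -0.089], [-1.0, 0.0, 0.001]]
ft_force: [-0.8, -0.2, -1.0]
grip_width: 0.0202
```

```bash
cat > al.py <<'E'
from h import *
o=env.observe(); p=o['position'];e=np.array([.648,-.1318]);d=np.array([.9961,.0879])
r=p[:2]-e; print('along',(r@d).round(4),'lat',(r@[-d[1],d[0]]).round(4),'z',p[2].round(4),'F',o['ft_force'].round(1))
E
python3 al.py; python3 go.py .5325 -.142 .036 -84.96
```

```text
along -0.1136 lat 0.0001 z 0.0356 F [-0.8 -0.2 -1. ]
t 7.37 p [ 0.5348 -0.1417  0.0356] grip 0.0202 F [-0.8 -0.2 -1. ] q [-27.  35.  89.  -0.  57.  58.]
d cm [-0.23 -0.03  0.04] norm 0.23 rot [ 0.0001 -0.0007 -0.0015]
```

>>> play_rows(travel=[[0.6,0.05,0.01],[0.6,0.05,-0.03],[0.6,0.05,-0.03],[0.6,0.05,-0.03],[0,0,0]], rotation=[[0,0,0],[0,0,0],[0,0,0],[0,0,0],[0,0,0]], claw=[1,1,1,1,1])

```text
time_s: 7.78
position: [0.5609, -0.1397, 0.0348]
tool_rot: [[-0.001, 0.088, -0.996], [0.0, -0.996, -0.088], [-1.0, -0.0, 0.001]]
ft_force: [-0.3, 1.0, -0.4]
grip_width: 0.0203
```

```bash
python3 al.py; python3 go.py .5325 -.142 .036 -84.96
```

```text
along -0.0875 lat -0.0002 z 0.0348 F [-0.3  1.  -0.4]
t 7.78 p [ 0.5609 -0.1397  0.0348] grip 0.0203 F [-0.3  1.  -0.4] q [-26.  36.  85.  -0.  59.  59.]
d cm [-2.84 -0.23  0.12] norm 2.85 rot [-0.     -0.0008 -0.0006]
```

>>> play_rows(travel=[[0.5,0.05,0.1],[0.6,0.05,-0.02],[0.6,0.05,-0.02],[0.6,0.06,-0.02],[0.6,0.06,-0.02],[0.4,0.04,0],[0,0,0]], rotation=[[0,0,0],[0,0,0],[0,0,0],[0,0,0],[0,0,0],[0,0,0],[0,0,0]], claw=[1,1,1,1,1,1,1])

```text
time_s: 8.37
position: [0.5979, -0.136, 0.0347]
tool_rot: [[-0.001, 0.089, -0.996], [0.0, -0.996, -0.089], [-1.0, -0.0, 0.001]]
ft_force: [0.6, -0.3, -1.7]
grip_width: 0.0203
```

```bash
python3 al.py; python3 go.py .5325 -.142 .036 -84.96;python3 - <<'E'
from h import *
s=shot('side','s6'); crop(s,270,150,350,240,8,'s6c',10)
t=shot('top','t6'); crop(t,220,90,360,210,5,'t6c',10)
E
```

```text
along -0.0502 lat 0.0003 z 0.0347 F [ 0.6 -0.3 -1.7]
t 8.37 p [ 0.5979 -0.136   0.0347] grip 0.0203 F [ 0.6 -0.3 -1.7] q [-24.  39.  79.  -0.  62.  61.]
d cm [-6.54 -0.6   0.13] norm 6.57 rot [-0.0001 -0.0008 -0.0011]
```

View pics/s6c.png

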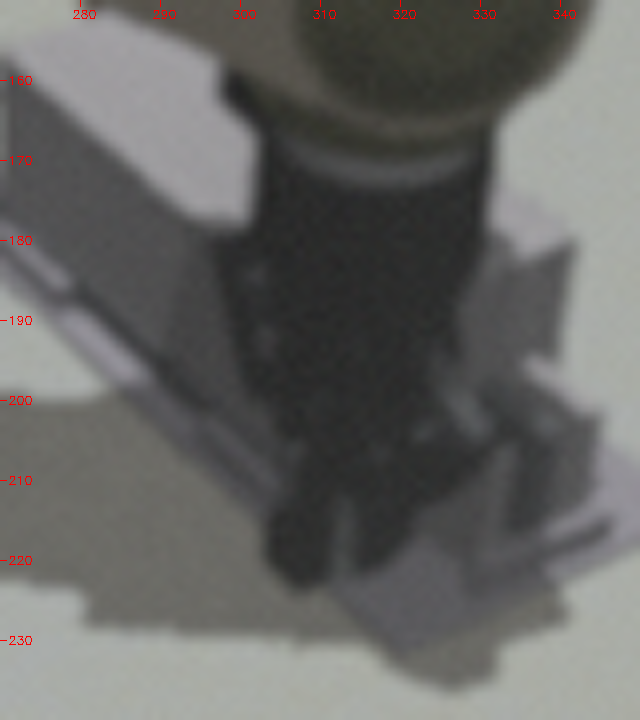

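View pics/t6c.png

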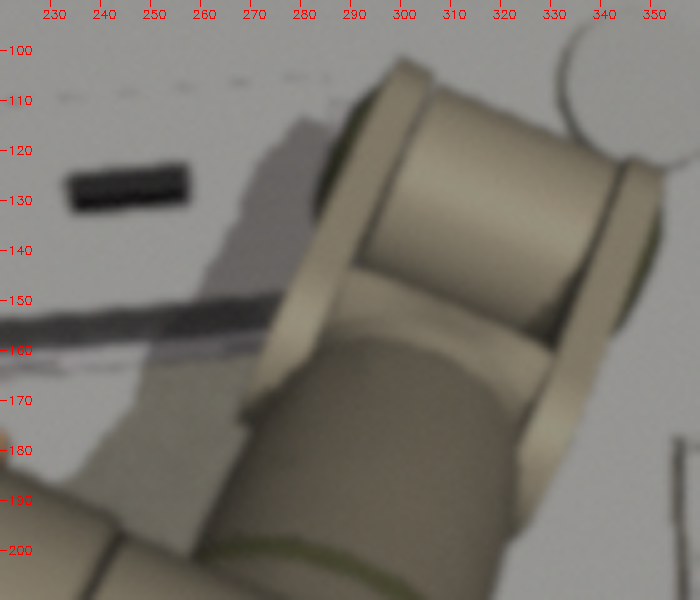

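>>> play_rows(travel=[[0.3,0.03,0.05],[0,0,0],[0,0,0],[0,0,0],[0,0,0],[0,0,1.5],[0,0,2.5],[0,0,3],[0,0,3]], rotation=[[0,0,0],[0,0,0],[0,0,0],[0,0,0],[0,0,0],[0,0,0],[0,0,0],[0,0,0],[0,0,0]], claw=[1,1,4,4,4,4,4,4,4])

```text
time_s: 9.22
position: [0.596, -0.1346, 0.1325]
tool_rot: [[-0.015, 0.088, -0.996], [0.006, -0.996, -0.088], [-1.0, -0.007, 0.014]]
ft_force: [0.4, -0.5, 1.2]
grip_width: 0.0397
```

```bash
python3 al.py; python3 go.py .659 0.0117 .18 5.04;python3 - <<'E'
from h import *
s=shot('side','s7'); crop(s,270,150,360,240,8,'s7c',10)
E
```

```text
along -0.052 lat 0.0018 z 0.1325 F [ 0.4 -0.5  1.2]
t 9.22 p [ 0.596  -0.1346  0.1325] grip 0.0397 F [ 0.4 -0.5  1.2] q [-24.  33.  72.  -0.  76.  61.]
d cm [ 6.3  14.63  4.75] norm 16.62 rot [ 0.0069 -0.0164  1.5709]
```

View pics/s7c.png

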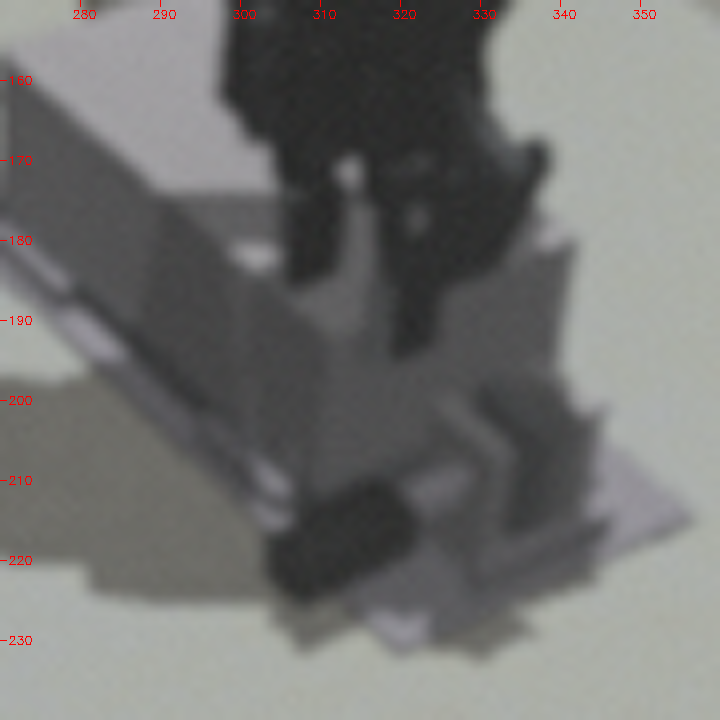

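>>> play_rows(travel=[[0,0,2.5],[0.2,0.6,2.5],[0.5,1.2,0],[0.5,1.2,0],[0.5,1.2,0],[0.5,1.2,0],[0.5,1.2,0],[0.5,1.2,0],[0.5,1.2,0],[0.5,1.2,0],[0.5,1.2,0],[0.5,1.2,0]], rotation=[[0.003,-0.008,0.1],[0.003,-0.008,0.112],[0,0,0.112],[0,0,0.112],[0,0,0.112],[0,0,0.112],[0,0,0.112],[0,0,0.112],[0,0,0.112],[0,0,0.112],[0,0,0.112],[0,0,0.112]], claw=[4,4,4,4,4,4,4,4,4,4,4,4])

```text
time_s: 10.27
position: [0.6518, -0.0071, 0.1971]
tool_rot: [[0.008, 0.996, -0.094], [0.018, -0.094, -0.995], [-1.0, 0.006, -0.018]]
ft_force: [0.3, -0.1, -0.2]
grip_width: 0.0401
```

```bash
python3 go.py .659 0.0117 .16 5.04
```

```text
t 10.27 p [ 0.6518 -0.0071  0.1971] grip 0.0401 F [ 0.3 -0.1 -0.2] q [-11.  33.  60.   1.  86.  -6.]
d cm [ 0.72  1.88 -3.71] norm 4.22 rot [-0.0185  0.006   0.182 ]
```

>>> play_rows(travel=[[0.4,0.9,-1],[0.3,0.9,-1.2],[0,0,-1.2],[0,0,0]], rotation=[[-0.01,0.003,0.09],[-0.008,0.003,0.09],[0,0,0],[0,0,0]], claw=[4,4,4,4])

```text
time_s: 10.6
position: [0.6598, 0.0143, 0.1621]
tool_rot: [[0.002, 0.995, 0.104], [0.0, 0.104, -0.995], [-1.0, 0.002, 0.0]]
ft_force: [0.3, -1.2, -1.1]
grip_width: 0.04
```

```bash
python3 go.py .659 0.0117 .1 5.04; python3 - <<'E'
from h import *
s=shot('side','s8'); crop(s,250,90,370,240,5,'s8c',10)
t=shot('top','t8'); crop(t,180,70,340,170,5,'t8c',10)
E
```

```text
t 10.6 p [0.6598 0.0143 0.1621] grip 0.04 F [ 0.3 -1.2 -1.1] q [ -9.  36.  61.   0.  83. -15.]
d cm [-0.08 -0.26 -6.21] norm 6.22 rot [-0.      0.0023 -0.0167]
```

View pics/s8c.png

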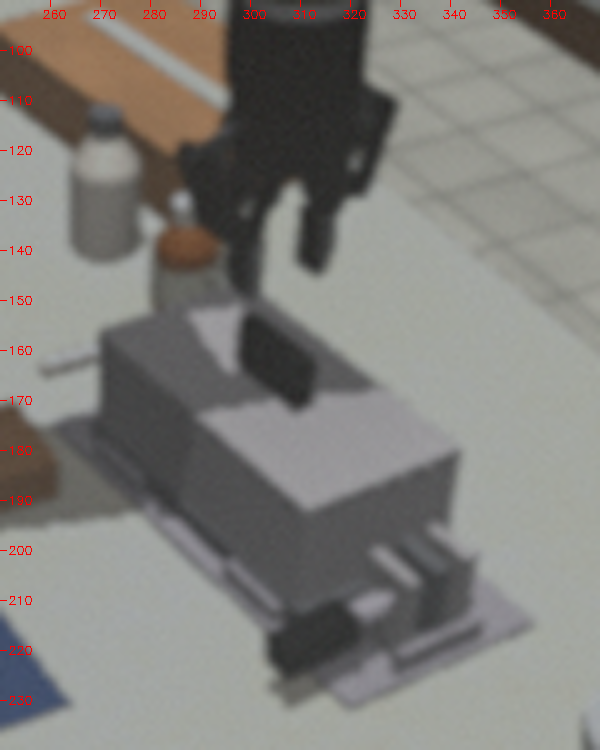

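View pics/t8c.png

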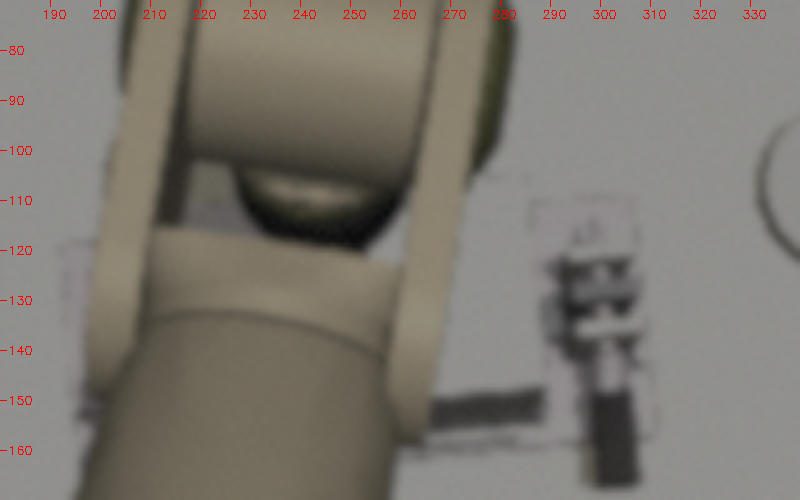

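>>> play_rows(travel=[[-0.05,-0.2,-1.5],[0,-0.05,-1.8],[0,0,-1.5],[0,0,-0.8],[0,0,-0.3],[0,0,0]], rotation=[[0,0.001,-0.01],[0,0.001,-0.006],[0,0,0],[0,0,0],[0,0,0],[0,0,0]], claw=[4,4,4,4,4,4])

```text
time_s: 11.2
position: [0.6623, 0.0085, 0.1105]
tool_rot: [[0.015, 0.997, 0.081], [-0.002, 0.081, -0.997], [-1.0, 0.015, 0.004]]
ft_force: [-0.2, -0.4, 0.3]
grip_width: 0.0403
```

```bash
python3 go.py .659 0.0117 .1 5.04
```

```text
t 11.2 p [0.6623 0.0085 0.1105] grip 0.0403 F [-0.2 -0.4  0.3] q [ -9.  38.  66.   0.  75. -14.]
d cm [-0.33  0.32 -1.05] norm 1.15 rot [0.0023 0.0152 0.0071]
```

>>> play_rows(travel=[[-0.2,0.2,-0.6],[-0.1,0.1,-0.3],[0,0,0]], rotation=[[0.001,0.012,0.005],[0,0.003,0],[0,0,0]], claw=[4,4,4])

```text
time_s: 11.45
position: [0.66, 0.0113, 0.1034]
tool_rot: [[0.003, 0.996, 0.085], [-0.002, 0.085, -0.996], [-1.0, 0.003, 0.002]]
ft_force: [-0.8, 0.5, 0.3]
grip_width: 0.04
```

```bash
python3 go.py .659 0.0117 .1 5.04
```

```text
t 11.45 p [0.66   0.0113 0.1034] grip 0.04 F [-0.8  0.5  0.3] q [ -9.  39.  66.  -0.  75. -14.]
d cm [-0.1   0.04 -0.34] norm 0.36 rot [0.0019 0.0028 0.0024]
```

>>> play_rows(travel=[[-0.1,0.05,-0.4],[0,0,-0.1],[0,0,0],[0,0,0],[0,0,0],[0,0,0],[0,0,0]], rotation=[[0.001,0.002,0.002],[0,0,0],[0,0,0],[0,0,0],[0,0,0],[0,0,0],[0,0,0]], claw=[4,4,2.5,1,0.5,0.5,0.5], squeeze=110)

```text
time_s: 12.03
position: [0.66, 0.0121, 0.0992]
tool_rot: [[0.004, 0.996, 0.088], [-0.001, 0.088, -0.996], [-1.0, 0.004, 0.001]]
ft_force: [1.4, 0.2, -0.1]
grip_width: 0.012
```

```bash
python3 go.py .659 0.0117 .1 5.04
```

```text
t 12.03 p [0.66   0.0121 0.0992] grip 0.012 F [ 1.4  0.2 -0.1] q [ -9.  39.  66.  -0.  75. -14.]
d cm [-0.1  -0.04  0.08] norm 0.14 rot [ 0.0011  0.004  -0.0004]
```

>>> play_rows(travel=[[0,0,0.4],[0,0,0.6],[0,0,0.6],[0,0,0.6]], rotation=[[0,0,0],[0,0,0],[0,0,0],[0,0,0]], claw=[0.5,0.5,0.5,0.5])

```text
time_s: 12.37
position: [0.6577, 0.0126, 0.1156]
tool_rot: [[-0.007, 0.996, 0.088], [0.001, 0.088, -0.996], [-1.0, -0.007, -0.002]]
ft_force: [5.7, -0.0, -15.3]
grip_width: 0.0121
```

```bash
python3 go.py .66 0.0121 .15 5.04;python3 - <<'E'
from h import *
s=shot('side','s9'); crop(s,250,120,370,240,5,'s9c',10)
E
```

```text
t 12.37 p [0.6577 0.0126 0.1156] grip 0.0121 F [  5.7  -0.  -15.3] q [ -9.  38.  65.   0.  77. -14.]
d cm [ 0.23 -0.05  3.44] norm 3.45 rot [-0.0014 -0.007  -0.0002]
```

View pics/s9c.png

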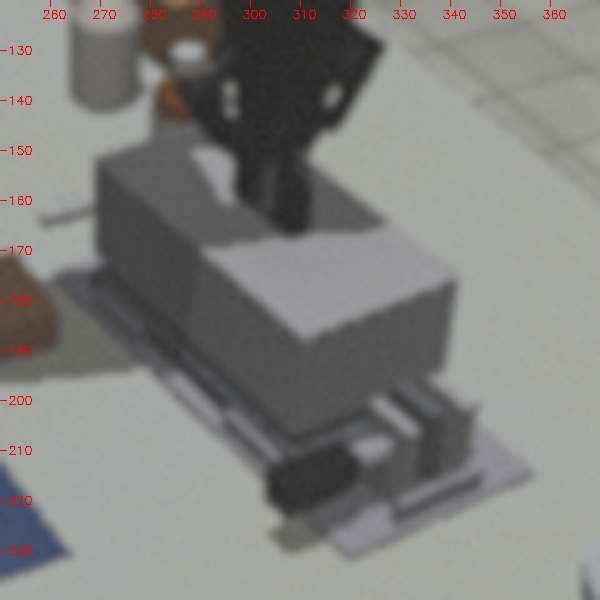

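>>> play_rows(travel=[[0.2,0,0.5],[0.05,0,0.7],[0.05,0,0.7],[0.05,0,0.7],[0.05,0,0.7],[0.05,0,0.7]], rotation=[[-0.001,-0.007,0],[0,-0.001,0],[0,-0.001,0],[0,-0.001,0],[0,-0.001,0],[0,-0.001,0]], claw=[0.5,0.5,0.5,0.5,0.5,0.5])

```text
time_s: 12.92
position: [0.661, 0.0127, 0.1587]
tool_rot: [[0.001, 0.996, 0.088], [0.001, 0.088, -0.996], [-1.0, 0.001, -0.001]]
ft_force: [0.4, -0.6, -3.1]
grip_width: 0.0122
```

```bash
python3 go.py .66 0.0121 .15 5.04;python3 - <<'E'
from h import *
s=shot('side','s10'); crop(s,250,120,370,240,5,'s10c',10)
E
```

```text
t 12.92 p [0.661  0.0127 0.1587] grip 0.0122 F [ 0.4 -0.6 -3.1] q [ -9.  36.  61.   0.  82. -14.]
d cm [-0.1  -0.06 -0.87] norm 0.88 rot [-0.0007  0.0005 -0.0001]
```

View pics/s10c.png

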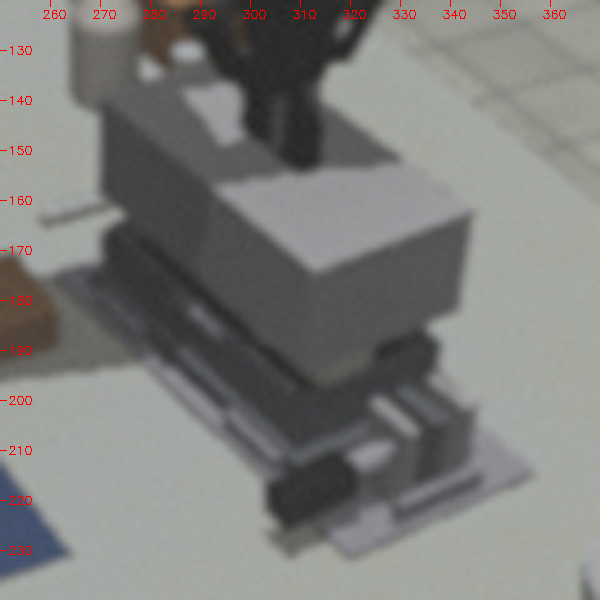

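```bash
python3 - <<'E'
from h import *
t=cv2.imread('pics/top0.png'); 
g=cv2.cvtColor(t,cv2.COLOR_BGR2GRAY).astype(np.float32)
m=((g<75)*255).astype(np.uint8); m[:150]=0; m[285:]=0; m[:,:60]=0; m[:,155:]=0
c=max(cv2.findContours(m,0,cv2.CHAIN_APPROX_NONE)[0],key=cv2.contourArea)
P=unproj('top',c[:,0].astype(float),.003)[:,:2].astype(np.float32)
r=cv2.minAreaRect(P*1000); print('mat',r,cv2.boxPoints(r).round(0).tolist())
# tray
crop(t,340,165,430,255,7,'tray',10); crop(t,60,90,190,290,4,'mat',20)
E
```

```text
mat ((456.43231201171875, 372.95416259765625), (167.00088500976562, 275.8249816894531), 88.84233093261719) [[317.0, 292.0], [593.0, 287.0], [596.0, 454.0], [320.0, 459.0]]
```

View pics/tray.png

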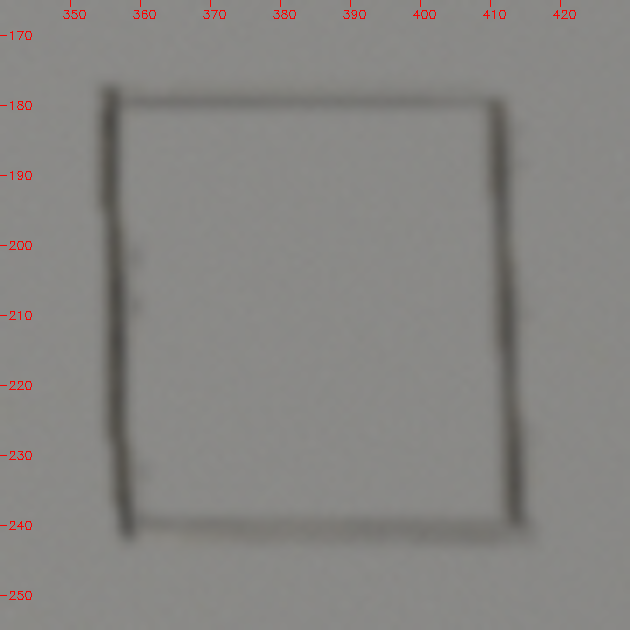

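View pics/mat.png

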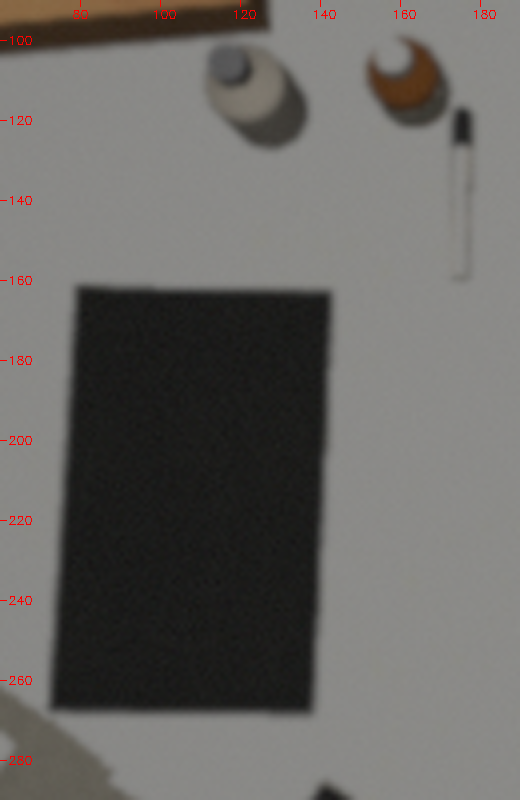

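>>> play_rows(travel=[[0,0,1.0],[0,0,1.5],[0,0,2],[0,0,2],[0,0,2],[0,0,1.5]], rotation=[[0,0,0],[0,0,0],[0,0,0],[0,0,0],[0,0,0],[0,0,0]], claw=[0.5,0.5,0.5,0.5,0.5,0.5])

```text
time_s: 13.47
position: [0.6611, 0.0125, 0.2727]
tool_rot: [[0.013, 0.996, 0.088], [-0.002, 0.088, -0.996], [-1.0, 0.013, 0.003]]
ft_force: [0.5, -0.5, -2.2]
grip_width: 0.0121
```

>>> play_rows(travel=[[-1,2,0],[-1.6,2.8,-0.2],[-1.6,2.8,-0.2],[-1.6,2.8,-0.2],[-1.6,2.8,-0.2],[-1.6,2.8,-0.2],[-1.6,2.8,-0.2],[-1.6,2.8,-0.2],[-1.6,2.8,-0.2],[-1.6,2.8,-0.2],[-1.6,2.8,-0.2],[-1.6,2.8,-0.2]], rotation=[[0,0.007,0.08],[0,0.007,0.105],[0,0,0.105],[0,0,0.105],[0,0,0.105],[0,0,0.105],[0,0,0.105],[0,0,0.105],[0,0,0.105],[0,0,0.105],[0,0,0.105],[0,0,0.105]], claw=[0.5,0.5,0.5,0.5,0.5,0.5,0.5,0.5,0.5,0.5,0.5,0.5])

```text
time_s: 14.47
position: [0.4688, 0.3468, 0.2758]
tool_rot: [[0.032, 0.2, 0.979], [0.028, 0.979, -0.201], [-0.999, 0.034, 0.026]]
ft_force: [1.0, 0.3, -3.4]
grip_width: 0.0121
```

```bash
python3 go.py .4564 .373 .16 88.96
```

```text
t 14.47 p [0.4688 0.3468 0.2758] grip 0.0121 F [ 1.   0.3 -3.4] q [ 25.  23.  66.   1.  89. -54.]
d cm [ -1.24   2.62 -11.58] norm 11.94 rot [-0.031   0.0296  0.1839]
```

>>> play_rows(travel=[[-0.5,0.9,-1.5],[-0.5,0.9,-2],[-0.2,0.5,-2.5],[0,0,-2],[0,0,-1.5]], rotation=[[-0.015,0.015,0.08],[-0.015,0.015,0.06],[0,0,0.03],[0,0,0],[0,0,0]], claw=[0.5,0.5,0.5,0.5,0.5])

```text
time_s: 14.88
position: [0.4529, 0.3784, 0.1904]
tool_rot: [[0.019, 0.006, 1.0], [0.013, 1.0, -0.007], [-1.0, 0.013, 0.018]]
ft_force: [0.6, 0.4, -3.1]
grip_width: 0.0119
```

```bash
python3 go.py .4564 .373 .11 88.96; python3 - <<'E'
from h import *
s=shot('side','s11'); crop(s,120,20,280,180,5,'s11c',10)
t=shot('top','t11'); crop(t,180,70,340,170,5,'t11c',10)
E
```

```text
t 14.88 p [0.4529 0.3784 0.1904] grip 0.0119 F [ 0.6  0.4 -3.1] q [ 28.  27.  73.   0.  79. -61.]
d cm [ 0.35 -0.54 -8.04] norm 8.07 rot [-0.0124  0.0186 -0.0116]
```

View pics/s11c.png

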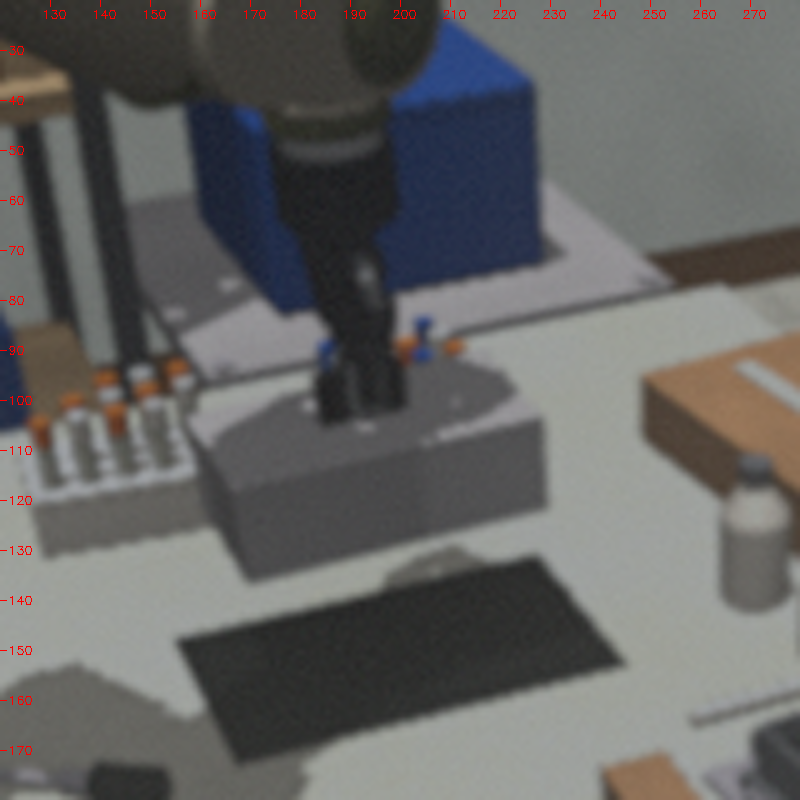

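View pics/t11c.png

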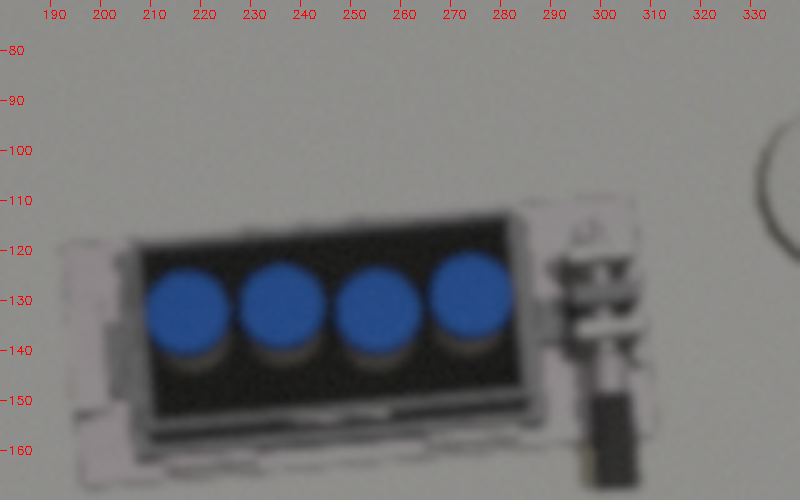

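>>> play_rows(travel=[[0.2,-0.3,-1.5],[0.15,-0.2,-2],[0,0,-2],[0,0,-1.3],[0,0,0]], rotation=[[-0.006,0.01,-0.006],[-0.006,0.008,-0.006],[0,0,0],[0,0,0],[0,0,0]], claw=[0.5,0.5,0.5,0.5,0.5])

```text
time_s: 15.4
position: [0.4599, 0.3724, 0.1252]
tool_rot: [[0.008, 0.023, 1.0], [0.003, 1.0, -0.023], [-1.0, 0.004, 0.008]]
ft_force: [-0.3, -0.1, -3.3]
grip_width: 0.0121
```

```bash
python3 go.py .4564 .373 .08 88.96; python3 - <<'E'
from h import *
s=shot('side','s12'); crop(s,120,40,280,180,5,'s12c',10)
E
```

```text
t 15.4 p [0.4599 0.3724 0.1252] grip 0.0121 F [-0.3 -0.1 -3.3] q [ 28.  31.  77.  -0.  71. -61.]
d cm [-0.35  0.06 -4.52] norm 4.53 rot [-0.0034  0.0079  0.005 ]
```

View pics/s12c.png

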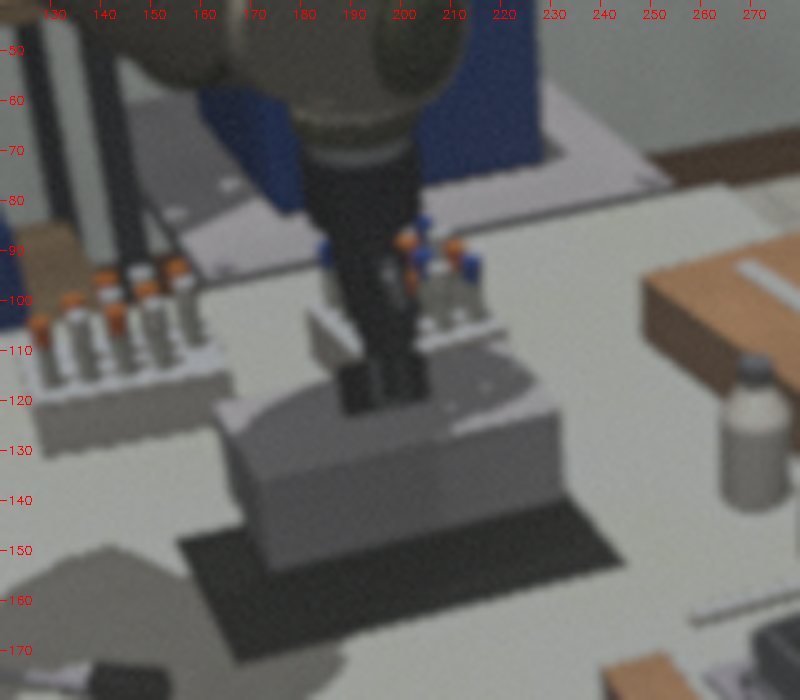

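>>> play_rows(travel=[[-0.15,0,-1.0],[-0.15,0,-1.2],[0,0,-0.9],[0,0,-0.5],[0,0,0]], rotation=[[-0.002,0.004,0.003],[-0.001,0.003,0.002],[0,0,0],[0,0,0],[0,0,0]], claw=[0.5,0.5,0.5,0.5,0.5])

```text
time_s: 15.87
position: [0.4592, 0.3731, 0.0912]
tool_rot: [[0.008, 0.019, 1.0], [0.004, 1.0, -0.019], [-1.0, 0.004, 0.008]]
ft_force: [-0.6, -0.3, -3.5]
grip_width: 0.0123
```

```bash
python3 go.py .4564 .373 .08 88.96
```

```text
t 15.87 p [0.4592 0.3731 0.0912] grip 0.0123 F [-0.6 -0.3 -3.5] q [ 28.  33.  80.  -0.  67. -61.]
d cm [-0.28 -0.01 -1.12] norm 1.15 rot [-0.0041  0.0083  0.0005]
```

>>> play_rows(travel=[[-0.2,0,-0.4],[-0.05,0,-0.3],[0,0,-0.25],[0,0,-0.15],[0,0,0]], rotation=[[-0.004,0.006,0],[0,0.003,0],[0,0,0],[0,0,0],[0,0,0]], claw=[0.5,0.5,0.5,0.5,0.5])

```text
time_s: 16.28
position: [0.4569, 0.3737, 0.08]
tool_rot: [[-0.0, 0.018, 1.0], [0.001, 1.0, -0.018], [-1.0, 0.001, -0.0]]
ft_force: [0.7, -0.9, -2.1]
grip_width: 0.0122
```

```bash
python3 go.py .4564 .373 .08 88.96
```

```text
t 16.28 p [0.4569 0.3737 0.08  ] grip 0.0122 F [ 0.7 -0.9 -2.1] q [ 28.  34.  80.   0.  66. -61.]
d cm [-0.05 -0.07 -0.  ] norm 0.08 rot [-0.0008 -0.0001  0.0002]
```

>>> play_rows(travel=[[0,0,-0.15],[0,0,0],[0,0,0],[0,0,0],[0,0,0],[0,0,1],[0,0,2],[0,0,2.5],[0,0,2]], rotation=[[0,0,0],[0,0,0],[0,0,0],[0,0,0],[0,0,0],[0,0,0],[0,0,0],[0,0,0],[0,0,0]], claw=[0.5,0.5,4,4,4,4,4,4,4])

```text
time_s: 17.03
position: [0.4563, 0.3732, 0.1568]
tool_rot: [[-0.003, 0.018, 1.0], [-0.001, 1.0, -0.019], [-1.0, -0.001, -0.003]]
ft_force: [-0.9, 0.8, 0.3]
grip_width: 0.0403
```

```bash
python3 go.py .62 .1 .2 0; python3 - <<'E'
from h import *
s=shot('side','s13'); crop(s,120,40,280,180,5,'s13c',10)
t=shot('top','t13'); crop(t,180,90,340,190,5,'t13c',10)
E
```

```text
t 17.03 p [0.4563 0.3732 0.1568] grip 0.0403 F [-0.9  0.8  0.3] q [ 28.  29.  75.   0.  76. -61.]
d cm [ 16.37 -27.32   4.32] norm 32.14 rot [-1.5000e-03 -2.9000e-03 -1.5523e+00]
```

View pics/s13c.png

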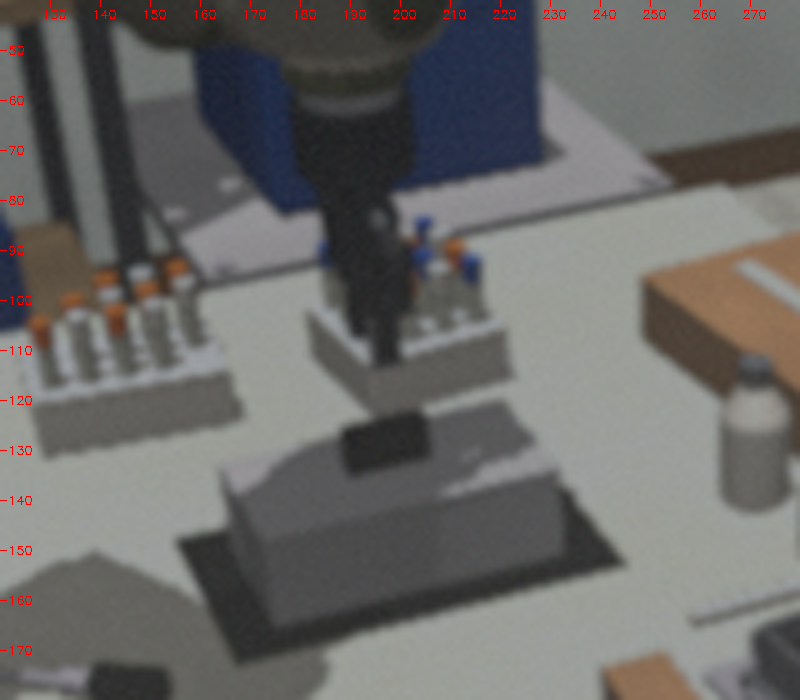

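View pics/t13.png

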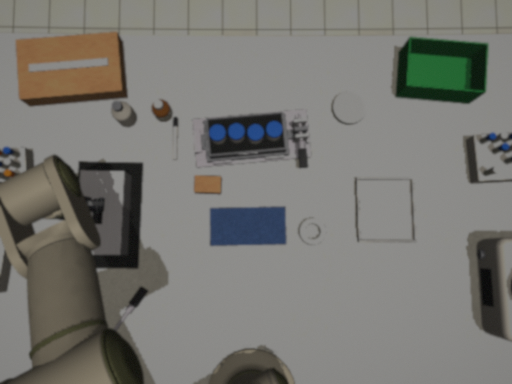

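```bash
cat > pots.py <<'E'
from h import *
def pots(im,box=(180,90,320,170),z=.086):
    u0,v0,u1,v1=box
    b,g,r=[im[:,:,i].astype(int) for i in range(3)]
    m=(((b-r)>50)).astype(np.uint8)*255; k=np.zeros_like(m); k[v0:v1,u0:u1]=m[v0:v1,u0:u1]
    n,l,st,ce=cv2.connectedComponentsWithStats(k)
    out=[]
    for i in range(1,n):
        if st[i,4]>60: out.append((ce[i].round(1).tolist(),int(st[i,4]),(unproj('top',ce[i],z)[0,:2]).round(4).tolist(),int(st[i,2]),int(st[i,3])))
    return sorted(out)
if __name__=="__main__":
    import sys
    im=shot('top',sys.argv[1])
    for p in pots(im): print('C',p)
    for p in pots(im,(340,160,430,260),.049): print('T',p)
E
python3 - <<'E'
from pots import *
im=cv2.imread('pics/t13.png')
for p in pots(im): print(p)
# tray fit
from dock import *
o=np.array([[108,88],[496,97],[128,540],[518,530]])/7.+[340-.43,165-.43]
print(unproj('top',o,.018).round(4).tolist(), unproj('top',o,.0).round(4).tolist())
s=cv2.imread('pics/side0.png'); crop(s,250,250,370,350,6,'trays',10)
E
```

```text
([217.0, 132.0], 221, [0.6546, 0.0835], 17, 17)
([235.9, 130.8], 225, [0.6578, 0.0361], 17, 17)
([255.1, 131.6], 224, [0.6557, -0.0123], 18, 16)
([273.7, 128.6], 216, [0.6634, -0.0592], 16, 16)
[[0.5502, -0.2761, 0.018], [0.5462, -0.4215, 0.018], [0.3806, -0.2782, 0.018], [0.384, -0.4222, 0.018]] [[0.5533, -0.2803, 0.0], [0.5492, -0.4278, 0.0], [0.3811, -0.2824, 0.0], [0.3846, -0.4285, 0.0]]
```

View pics/trays.png

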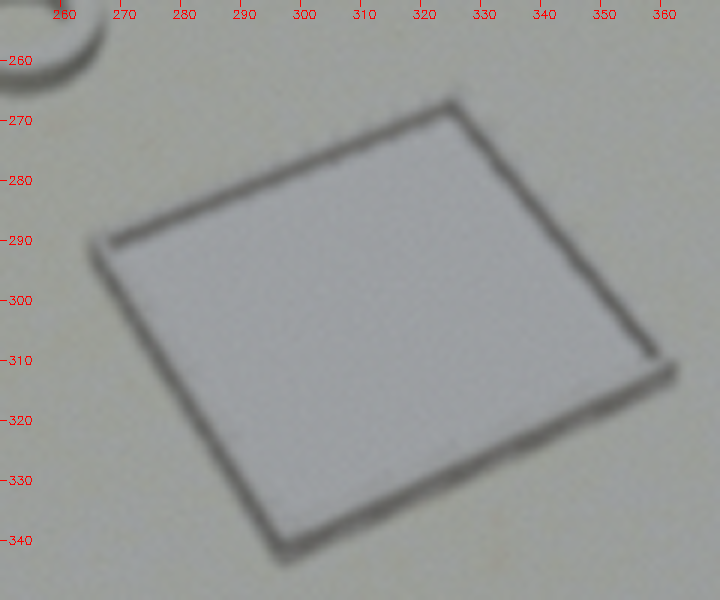

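View pics/t13c.png

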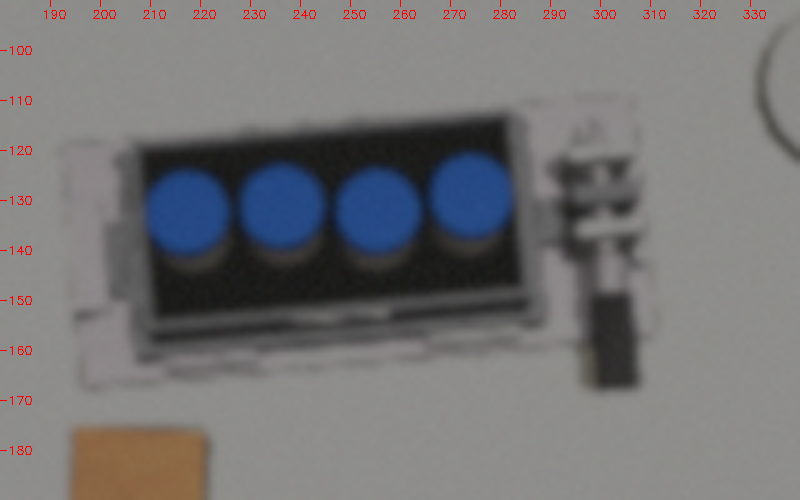

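>>> play_rows(travel=[[1,-1.5,0.8],[1.5,-2.2,0.5],[1.5,-2.2,0.2],[1.5,-2.2,0],[1.5,-2.2,0],[1.5,-2.2,0],[1.5,-2.2,0],[1.5,-2.2,0],[1.5,-2.2,0],[1.5,-2.2,0],[1.5,-2.2,0],[1.5,-2.2,0]], rotation=[[0,0,-0.1],[0,0,-0.115],[0,0,-0.115],[0,0,-0.115],[0,0,-0.115],[0,0,-0.115],[0,0,-0.115],[0,0,-0.115],[0,0,-0.115],[0,0,-0.115],[0,0,-0.115],[0,0,-0.115]], claw=[7,7,7,7,7,7,7,7,7,7,7,7])

```text
time_s: 18.13
position: [0.6346, 0.1082, 0.1747]
tool_rot: [[0.001, 0.991, 0.132], [-0.002, 0.132, -0.991], [-1.0, 0.001, 0.002]]
ft_force: [1.3, 0.3, 0.1]
grip_width: 0.0702
```

```bash
python3 go.py .6546 .0835 .12 5; python3 - <<'E'
from h import *
o=np.array([[92,245],[452,100],[677,368],[285,555]])/6.+[250-.42,250-.42]
print(unproj('side',o,.018).round(3).tolist(),unproj('side',o,0).round(3).tolist())
E
```

```text
t 18.13 p [0.6346 0.1082 0.1747] grip 0.0702 F [1.3 0.3 0.1] q [-1. 34. 63. -0. 83. -8.]
d cm [ 2.   -2.47 -5.47] norm 6.32 rot [ 0.0015  0.0015 -0.045 ]
[[0.379, -0.287, 0.018], [0.544, -0.286, 0.018], [0.546, -0.433, 0.018], [0.379, -0.435, 0.018]] [[0.386, -0.274, 0.0], [0.554, -0.274, 0.0], [0.557, -0.423, 0.0], [0.385, -0.425, 0.0]]
```

>>> play_rows(travel=[[0.8,-1,-1.5],[0.8,-1,-1.5],[0.3,-0.4,-1.5],[0,0,-1],[0,0,0]], rotation=[[0,0,-0.025],[0,0,-0.02],[0,0,0],[0,0,0],[0,0,0]], claw=[7,7,7,7,7])

```text
time_s: 18.55
position: [0.6552, 0.0789, 0.1105]
tool_rot: [[-0.003, 0.997, 0.083], [-0.002, 0.083, -0.997], [-1.0, -0.003, 0.001]]
ft_force: [0.2, 0.3, -0.1]
grip_width: 0.0703
```

```bash
python3 go.py .6546 .0835 .065 5; python3 pots.py t14; python3 - <<'E'
from h import *
s=shot('side','s14'); crop(s,250,80,370,220,5,'s14c',10)
E
```

```text
t 18.55 p [0.6552 0.0789 0.1105] grip 0.0703 F [ 0.2  0.3 -0.1] q [-3. 38. 65. -0. 76. -8.]
d cm [-0.06  0.46 -4.55] norm 4.58 rot [ 0.0016 -0.0028  0.0038]
C ([255.1, 131.6], 224, [0.6556, -0.0122], 17, 16)
C ([273.7, 128.6], 216, [0.6634, -0.0592], 16, 16)
```

View pics/s14c.png

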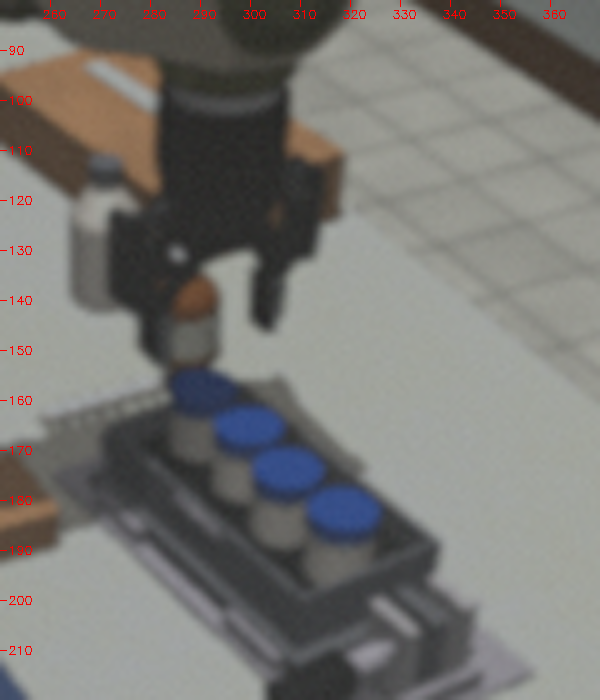

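>>> play_rows(travel=[[-0.05,0.3,-1.3],[0,0.15,-1.5],[0,0,-1.1],[0,0,-0.6],[0,0,0]], rotation=[[0.001,-0.002,0.003],[0,-0.001,0],[0,0,0],[0,0,0],[0,0,0]], claw=[6.5,6.5,6.5,6.5,6.5], squeeze=50)

```text
time_s: 19.07
position: [0.656, 0.0867, 0.0691]
tool_rot: [[0.009, 0.996, 0.094], [-0.001, 0.094, -0.996], [-1.0, 0.009, 0.001]]
ft_force: [-0.4, 0.1, -0.6]
grip_width: 0.0649
```

```bash
python3 go.py .6546 .0835 .065 5
```

```text
t 19.07 p [0.656  0.0867 0.0691] grip 0.0649 F [-0.4  0.1 -0.6] q [-3. 41. 68. -0. 71. -8.]
d cm [-0.14 -0.32 -0.41] norm 0.54 rot [ 0.0007  0.0092 -0.0068]
```

>>> play_rows(travel=[[-0.1,-0.25,-0.4],[0,-0.05,0],[0,0,0],[0,0,0],[0,0,0],[0,0,0],[0,0,0]], rotation=[[0,0.008,-0.005],[0,0,0],[0,0,0],[0,0,0],[0,0,0],[0,0,0],[0,0,0]], claw=[6.5,6,5,4,3,3,3])

```text
time_s: 19.65
position: [0.6561, 0.0833, 0.0679]
tool_rot: [[0.005, 0.996, 0.089], [-0.001, 0.089, -0.996], [-1.0, 0.005, 0.001]]
ft_force: [0.2, 0.1, 0.2]
grip_width: 0.0399
```

```bash
python3 go.py .6546 .0835 .16 5
```

```text
t 19.65 p [0.6561 0.0833 0.0679] grip 0.0399 F [0.2 0.1 0.2] q [-3. 41. 68. -0. 71. -8.]
d cm [-0.15  0.02  9.21] norm 9.21 rot [ 0.0009  0.005  -0.0021]
```

>>> play_rows(travel=[[0,0,1.0],[0,0,2],[0,0,2.5],[0,0,2.5],[-0.5,-1.5,0.8],[-1.0,-3,0],[-1.0,-3.2,0],[-1.0,-3.2,0],[-1.0,-3.2,0],[-1.0,-3.2,0],[-1.0,-3.2,0],[-1.0,-3.2,0]], rotation=[[0,0.003,0],[0,0.002,0],[0,0,0],[0,0,0],[0,0,-0.01],[0,0,-0.01],[0,0,-0.01],[0,0,-0.01],[0,0,-0.01],[0,0,-0.01],[0,0,-0.01],[0,0,-0.01]], claw=[3,3,3,3,3,3,3,3,3,3,3,3])

```text
time_s: 20.65
position: [0.573, -0.1606, 0.156]
tool_rot: [[-0.004, 1.0, 0.012], [-0.0, 0.012, -1.0], [-1.0, -0.004, 0.0]]
ft_force: [0.4, 0.6, -1.0]
grip_width: 0.0402
```

```bash
python3 go.py .504 -.387 .08 0; python3 pots.py t15; python3 - <<'E'
from h import *
s=shot('side','s15'); crop(s,250,120,370,260,5,'s15c',10)
E
```

```text
t 20.65 p [ 0.573  -0.1606  0.156 ] grip 0.0402 F [ 0.4  0.6 -1. ] q [-27.  30.  74.  -0.  77. -28.]
d cm [ -6.9  -22.64  -7.6 ] norm 24.86 rot [ 0.0002 -0.0042 -0.0125]
C ([235.9, 130.7], 230, [0.6579, 0.036], 17, 17)
C ([255.0, 131.6], 228, [0.6556, -0.0121], 17, 17)
C ([273.1, 128.4], 193, [0.6637, -0.0577], 16, 16)
```

View pics/s15.png

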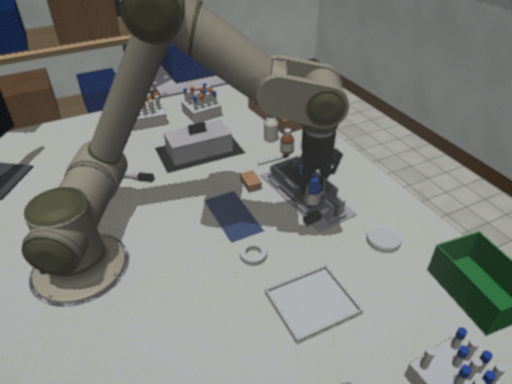

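Pot held (side ≈ (314,188)). On to the tray.

>>> play_rows(travel=[[-1.0,-3,0],[-1.0,-3.2,0],[-1.0,-3.2,0],[-1.0,-3.2,0],[-1.0,-3.2,-0.5],[-0.8,-2.5,-1],[-0.5,-2,-1.5],[0,-0.8,-2],[0,0,-1.5],[0,0,0]], rotation=[[0,-0.003,-0.002],[0,-0.001,-0.002],[0,0,-0.002],[0,0,-0.002],[0,0,-0.002],[0,0,-0.002],[0,0,0],[0,0,0],[0,0,0],[0,0,0]], claw=[3,3,3,3,3,3,3,3,3,3])

```text
time_s: 21.58
position: [0.4991, -0.3859, 0.0846]
tool_rot: [[-0.003, 1.0, -0.01], [0.001, -0.01, -1.0], [-1.0, -0.003, -0.001]]
ft_force: [-0.3, 1.0, -0.5]
grip_width: 0.04
```

```bash
python3 go.py .504 -.387 .034 0
```

```text
t 21.58 p [ 0.4991 -0.3859  0.0846] grip 0.04 F [-0.3  1.  -0.5] q [-48.  37.  72.  -0.  70. -48.]
d cm [ 0.49 -0.11 -5.06] norm 5.09 rot [-0.0006 -0.0026  0.0103]
```

>>> play_rows(travel=[[0.3,-0.1,-1.2],[0.2,0,-1.5],[0,0,-1.2],[0,0,-0.8],[0,0,0]], rotation=[[0,-0.003,0.005],[0,0,0.003],[0,0,0],[0,0,0],[0,0,0]], claw=[3,3,3,3,3])

```text
time_s: 22.0
position: [0.5038, -0.386, 0.0374]
tool_rot: [[0.001, 1.0, -0.002], [0.0, -0.002, -1.0], [-1.0, 0.001, -0.0]]
ft_force: [0.7, 1.1, -0.4]
grip_width: 0.0398
```

```bash
python3 go.py .504 -.387 .031 0; python3 - <<'E'
from h import *
s=shot('side','s16'); crop(s,250,210,370,350,5,'s16c',10)
E
```

```text
t 22.0 p [ 0.5038 -0.386   0.0374] grip 0.0398 F [ 0.7  1.1 -0.4] q [-48.  41.  75.   0.  65. -48.]
d cm [ 0.02 -0.1  -0.64] norm 0.65 rot [-0.0005  0.0007  0.0017]
```

View pics/s16c.png

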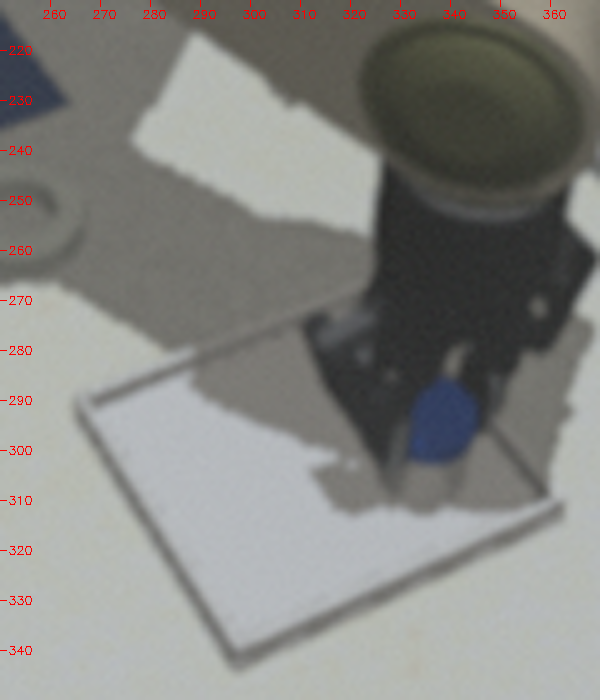

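>>> play_rows(travel=[[0,-0.05,-0.35],[0,0,-0.25],[0,0,-0.1],[0,0,0]], rotation=[[0,0,0],[0,0,0],[0,0,0],[0,0,0]], claw=[3,3,3,3])

```text
time_s: 22.38
position: [0.505, -0.3873, 0.0337]
tool_rot: [[0.005, 1.0, -0.001], [-0.004, -0.001, -1.0], [-1.0, 0.005, 0.004]]
ft_force: [-0.8, 0.1, 0.1]
grip_width: 0.04
```

>>> play_rows(travel=[[0,0,-0.25],[0,0,-0.1],[0,0,0]], rotation=[[0,-0.004,0],[0,0,0],[0,0,0]], claw=[3,3,3])

```text
time_s: 22.63
position: [0.5052, -0.3876, 0.0308]
tool_rot: [[0.01, 1.0, -0.001], [-0.005, -0.001, -1.0], [-1.0, 0.01, 0.005]]
ft_force: [0.1, -0.9, 0.3]
grip_width: 0.0401
```

>>> play_rows(travel=[[0,0,-0.05],[0,0,0],[0,0,0],[0,0,0],[0,0,1],[0,0,2],[0,0,2.5],[0,0,2.5],[0,0,1.5]], rotation=[[0.004,0.008,0],[0,0,0],[0,0,0],[0,0,0],[0,0,0],[0,0,0],[0,0,0],[0,0,0],[0,0,0]], claw=[3,5,6.2,6.2,6.2,6.2,6.2,6.2,6.2])

```text
time_s: 23.38
position: [0.5038, -0.3861, 0.128]
tool_rot: [[-0.004, 1.0, -0.001], [0.005, -0.001, -1.0], [-1.0, -0.004, -0.005]]
ft_force: [0.7, -0.3, -0.8]
grip_width: 0.062
```

```bash
python3 go.py .6579 .036 .12 5; python3 pots.py t17; python3 - <<'E'
from h import *
s=shot('side','s17'); crop(s,250,200,370,350,5,'s17c',10)
E
```

```text
t 23.38 p [ 0.5038 -0.3861  0.128 ] grip 0.062 F [ 0.7 -0.3 -0.8] q [-48.  35.  69.   0.  77. -48.]
d cm [15.41 42.21 -0.8 ] norm 44.94 rot [-0.0046 -0.0038  0.0884]
C ([235.9, 130.8], 231, [0.6578, 0.0361], 17, 17)
C ([255.0, 131.7], 232, [0.6553, -0.0121], 18, 17)
C ([273.7, 128.6], 219, [0.6632, -0.0591], 16, 17)
```

View pics/s17c.png

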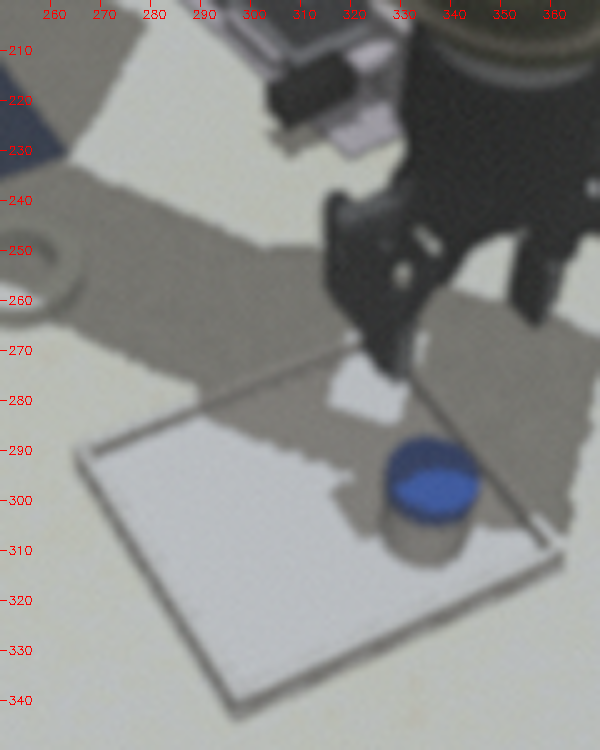

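>>> play_rows(travel=[[0.5,1.0,1.8],[1.0,2.5,1.0],[1.15,3.2,0.2],[1.15,3.2,0],[1.15,3.2,0],[1.15,3.2,0],[1.15,3.2,0],[1.15,3.2,0],[1.15,3.2,0],[1.15,3.2,0],[1.15,3.2,0],[1.15,3.2,0]], rotation=[[-0.003,-0.003,0.007],[-0.002,-0.001,0.007],[0,0,0.007],[0,0,0.007],[0,0,0.007],[0,0,0.007],[0,0,0.007],[0,0,0.007],[0,0,0.007],[0,0,0.007],[0,0,0.007],[0,0,0.007]], claw=[6.5,6.5,6.5,6.5,6.5,6.5,6.5,6.5,6.5,6.5,6.5,6.5])

```text
time_s: 24.48
position: [0.6322, -0.0207, 0.1553]
tool_rot: [[-0.005, 0.997, 0.075], [-0.0, 0.075, -0.997], [-1.0, -0.005, 0.0]]
ft_force: [0.5, -0.0, 0.7]
grip_width: 0.0653
```

```bash
python3 go.py .6578 .0361 .11 5
```

```text
t 24.48 p [ 0.6322 -0.0207  0.1553] grip 0.0653 F [ 0.5 -0.   0.7] q [-13.  34.  67.  -0.  80. -17.]
d cm [ 2.56  5.68 -4.53] norm 7.7 rot [ 0.0005 -0.0049  0.0125]
```

>>> play_rows(travel=[[1.0,2.0,-0.5],[0.8,1.6,-1.2],[0.4,0.8,-1.5],[0,0,-1.0],[0,0,-0.3],[0,0,0]], rotation=[[0,-0.003,0.007],[0,-0.002,0.005],[0,0,0],[0,0,0],[0,0,0],[0,0,0]], claw=[6.5,6.5,6.5,6.5,6.5,6.5])

```text
time_s: 24.98
position: [0.6542, 0.0337, 0.1055]
tool_rot: [[-0.004, 0.995, 0.097], [0.001, 0.097, -0.995], [-1.0, -0.004, -0.002]]
ft_force: [0.0, 0.8, -0.0]
grip_width: 0.0651
```

```bash
python3 go.py .6578 .0361 .066 5
```

```text
t 24.98 p [0.6542 0.0337 0.1055] grip 0.0651 F [ 0.   0.8 -0. ] q [ -7.  38.  67.   0.  75. -13.]
d cm [ 0.36  0.24 -3.95] norm 3.98 rot [-0.0013 -0.0039 -0.0097]
```

>>> play_rows(travel=[[0.2,0.2,-1.0],[0.15,0.05,-1.3],[0,0,-1.0],[0,0,-0.5],[0,0,0]], rotation=[[-0.001,-0.003,-0.007],[0,0,-0.003],[0,0,0],[0,0,0],[0,0,0]], claw=[6.5,6.5,6.5,6.5,6.5])

```text
time_s: 25.4
position: [0.6578, 0.0324, 0.0663]
tool_rot: [[0.002, 0.997, 0.08], [-0.001, 0.08, -0.997], [-1.0, 0.002, 0.001]]
ft_force: [0.2, 0.3, -0.4]
grip_width: 0.0648
```

```bash
python3 go.py .6578 .0361 .066 5
```

```text
t 25.4 p [0.6578 0.0324 0.0663] grip 0.0648 F [ 0.2  0.3 -0.4] q [ -7.  41.  69.  -0.  71. -12.]
d cm [-0.    0.37 -0.03] norm 0.37 rot [0.0006 0.0017 0.0067]
```

>>> play_rows(travel=[[0,0.3,0],[0,0.07,0],[0,0,0],[0,0,0],[0,0,0],[0,0,0],[0,0,0]], rotation=[[0,0,0.005],[0,0,0],[0,0,0],[0,0,0],[0,0,0],[0,0,0],[0,0,0]], claw=[6.5,6,5,4,3,3,3])

```text
time_s: 25.98
position: [0.6587, 0.0358, 0.0688]
tool_rot: [[0.005, 0.996, 0.085], [-0.001, 0.085, -0.996], [-1.0, 0.005, 0.002]]
ft_force: [0.7, 0.0, -1.4]
grip_width: 0.0399
```

```bash
python3 go.py .428 -.387 .16 0
```

```text
t 25.98 p [0.6587 0.0358 0.0688] grip 0.0399 F [ 0.7  0.  -1.4] q [ -7.  41.  68.  -0.  71. -12.]
d cm [-23.07 -42.28   9.12] norm 49.02 rot [ 0.0014  0.0054 -0.0852]
```

>>> play_rows(travel=[[0,0,1.0],[0,0,2],[0,0,2.5],[0,0,2.5],[-0.8,-1.5,0.8],[-1.6,-2.95,0],[-1.6,-2.95,0],[-1.6,-2.95,0],[-1.6,-2.95,0],[-1.6,-2.95,0],[-1.6,-2.95,0],[-1.6,-2.95,0]], rotation=[[0.001,0.003,0],[0,0.002,0],[0,0,0],[0,0,0],[0,0,-0.009],[0,0,-0.009],[0,0,-0.009],[0,0,-0.009],[0,0,-0.009],[0,0,-0.009],[0,0,-0.009],[0,0,-0.009]], claw=[3,3,3,3,3,3,3,3,3,3,3,3])

```text
time_s: 26.98
position: [0.5292, -0.1909, 0.1566]
tool_rot: [[-0.004, 1.0, 0.017], [0.001, 0.017, -1.0], [-1.0, -0.004, -0.001]]
ft_force: [1.2, -0.8, -0.4]
grip_width: 0.0404
```

```bash
python3 go.py .428 -.387 .08 0; python3 - <<'E'
from h import *
s=shot('side','s18')
E
```

```text
t 26.98 p [ 0.5292 -0.1909  0.1566] grip 0.0404 F [ 1.2 -0.8 -0.4] q [-32.  27.  79.  -0.  74. -33.]
d cm [-10.12 -19.61  -7.66] norm 23.36 rot [-0.0009 -0.004  -0.0172]
```

View pics/s18.png

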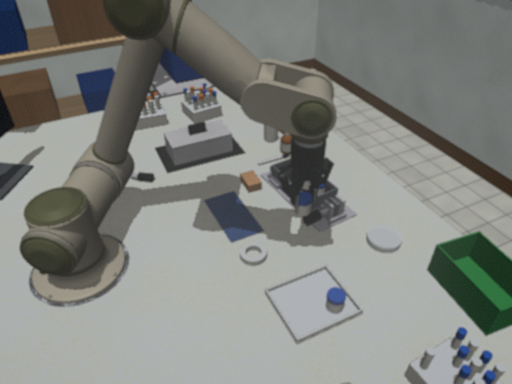

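>>> play_rows(travel=[[-1.5,-2.9,0],[-1.5,-2.9,0],[-1.6,-2.9,0],[-1.6,-2.9,0],[-1.5,-2.8,0],[-1,-2,-0.5],[-0.4,-1,-1.5],[0,0,-2],[0,0,-1.5],[0,0,0]], rotation=[[0,-0.003,-0.003],[0,-0.001,-0.003],[0,0,-0.003],[0,0,-0.003],[0,0,-0.003],[0,0,-0.002],[0,0,0],[0,0,0],[0,0,0],[0,0,0]], claw=[3,3,3,3,3,3,3,3,3,3])

```text
time_s: 27.87
position: [0.4195, -0.3836, 0.0965]
tool_rot: [[-0.004, 1.0, -0.018], [-0.001, -0.018, -1.0], [-1.0, -0.004, 0.001]]
ft_force: [-0.4, 0.2, -1.5]
grip_width: 0.04
```

```bash
python3 go.py .428 -.387 .032 0
```

```text
t 27.87 p [ 0.4195 -0.3836  0.0965] grip 0.04 F [-0.4  0.2 -1.5] q [-54.  31.  83.  -0.  66. -53.]
d cm [ 0.85 -0.34 -6.45] norm 6.51 rot [ 0.0011 -0.0044  0.0183]
```

>>> play_rows(travel=[[0.5,-0.2,-1.2],[0.3,-0.1,-1.5],[0,0,-1.5],[0,0,-1.0],[0,0,-0.3],[0,0,0]], rotation=[[0,-0.003,0.01],[0,0,0.006],[0,0,0],[0,0,0],[0,0,0],[0,0,0]], claw=[3,3,3,3,3,3])

```text
time_s: 28.37
position: [0.4258, -0.3873, 0.0414]
tool_rot: [[-0.001, 1.0, -0.003], [-0.002, -0.003, -1.0], [-1.0, -0.001, 0.002]]
ft_force: [0.6, 0.4, -0.5]
grip_width: 0.04
```

```bash
python3 go.py .428 -.387 .032 0
```

```text
t 28.37 p [ 0.4258 -0.3873  0.0414] grip 0.04 F [ 0.6  0.4 -0.5] q [-54.  36.  85.  -0.  59. -54.]
d cm [ 0.22  0.03 -0.94] norm 0.97 rot [ 0.002  -0.0013  0.0033]
```

>>> play_rows(travel=[[0.1,0,-0.45],[0.05,0,-0.35],[0,0,-0.25],[0,0,-0.1],[0,0,0]], rotation=[[0.002,0.001,0.003],[0,0.001,0],[0,0,0],[0,0,0],[0,0,0]], claw=[3,3,3,3,3])

```text
time_s: 28.78
position: [0.4281, -0.3882, 0.0316]
tool_rot: [[-0.001, 1.0, 0.0], [-0.003, 0.0, -1.0], [-1.0, -0.001, 0.003]]
ft_force: [-0.1, 0.3, -0.1]
grip_width: 0.04
```

```bash
python3 go.py .428 -.387 .032 0
```

```text
t 28.78 p [ 0.4281 -0.3882  0.0316] grip 0.04 F [-0.1  0.3 -0.1] q [-54.  37.  85.  -0.  58. -54.]
d cm [-0.01  0.12  0.04] norm 0.13 rot [ 0.0032 -0.0011 -0.0002]
```

>>> play_rows(travel=[[0,0,-0.05],[0,0,0],[0,0,0],[0,0,0],[0,0,1],[0,0,2],[0,0,2.5],[0,0,2.5],[0.5,1,2.5],[0.8,1.8,1]], rotation=[[0.003,0,0],[0,0,0],[0,0,0],[0,0,0],[0,0,0],[0,0,0],[0,0,0],[0,0,0],[0,0,0],[0,0,0]], claw=[3,5,6.2,6.2,6.2,6.2,6.2,6.2,6.2,6.2])

```text
time_s: 29.62
position: [0.4393, -0.3609, 0.1526]
tool_rot: [[-0.003, 1.0, -0.003], [0.002, -0.003, -1.0], [-1.0, -0.003, -0.002]]
ft_force: [-0.2, -0.5, -0.1]
grip_width: 0.0621
```

```bash
python3 go.py .6553 -.0121 .12 5; python3 pots.py t19; python3 - <<'E'
from h import *
s=shot('side','s19'); crop(s,250,200,370,350,5,'s19c',10)
E
```

```text
t 29.62 p [ 0.4393 -0.3609  0.1526] grip 0.0621 F [-0.2 -0.5 -0.1] q [-51.  28.  79.  -0.  74. -51.]
d cm [21.6  34.88 -3.26] norm 41.16 rot [-0.0016 -0.0028  0.0907]
C ([255.1, 131.7], 232, [0.6554, -0.0123], 18, 17)
C ([273.6, 128.6], 221, [0.6633, -0.0589], 16, 17)
T ([401.1, 192.0], 158, [0.506, -0.3855], 16, 14)
```

View pics/s19c.png

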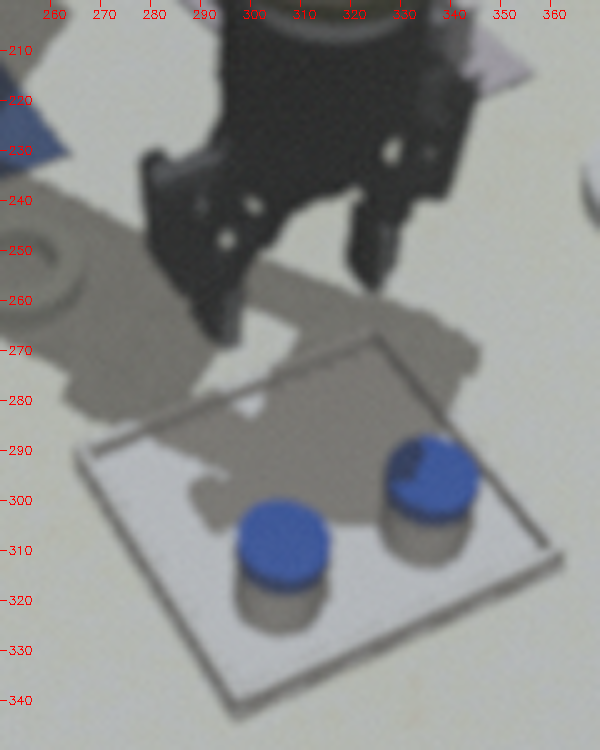

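>>> play_rows(travel=[[1.0,1.6,0.3],[1.75,2.8,0.1],[1.75,2.8,0],[1.75,2.8,0],[1.75,2.8,0],[1.75,2.8,0],[1.75,2.8,0],[1.75,2.8,0],[1.75,2.8,0],[1.75,2.8,0],[1.75,2.8,0],[1.75,2.8,0]], rotation=[[-0.001,-0.003,0.008],[0,0,0.008],[0,0,0.008],[0,0,0.008],[0,0,0.008],[0,0,0.008],[0,0,0.008],[0,0,0.008],[0,0,0.008],[0,0,0.008],[0,0,0.008],[0,0,0.008]], claw=[6.5,6.5,6.5,6.5,6.5,6.5,6.5,6.5,6.5,6.5,6.5,6.5])

```text
time_s: 30.72
position: [0.6439, -0.0285, 0.1527]
tool_rot: [[-0.008, 0.996, 0.09], [0.001, 0.09, -0.996], [-1.0, -0.008, -0.001]]
ft_force: [1.2, -0.5, 0.3]
grip_width: 0.0654
```

```bash
python3 go.py .6554 -.0123 .11 5
```

```text
t 30.72 p [ 0.6439 -0.0285  0.1527] grip 0.0654 F [ 1.2 -0.5  0.3] q [-13.  35.  65.  -0.  81. -18.]
d cm [ 1.15  1.62 -4.27] norm 4.71 rot [-0.0007 -0.0083 -0.0033]
```

>>> play_rows(travel=[[0.3,0.2,-1.0],[0.3,0.4,-1.3],[0.1,0.2,-1.3],[0,0,-0.6],[0,0,0]], rotation=[[0,-0.005,-0.003],[0,-0.003,0],[0,0,0],[0,0,0],[0,0,0]], claw=[6.5,6.5,6.5,6.5,6.5])

```text
time_s: 31.13
position: [0.6528, -0.0156, 0.1058]
tool_rot: [[-0.003, 0.995, 0.096], [0.001, 0.096, -0.995], [-1.0, -0.003, -0.002]]
ft_force: [0.1, -0.3, -0.4]
grip_width: 0.065
```

```bash
python3 go.py .6554 -.0123 .066 5
```

```text
t 31.13 p [ 0.6528 -0.0156  0.1058] grip 0.065 F [ 0.1 -0.3 -0.4] q [-12.  38.  67.   0.  75. -17.]
d cm [ 0.26  0.33 -3.98] norm 4.0 rot [-0.0015 -0.0028 -0.0084]
```

>>> play_rows(travel=[[0.15,0.25,-1.0],[0.1,0.15,-1.3],[0,0,-1.0],[0,0.05,-0.5],[0,0,0]], rotation=[[-0.001,-0.003,-0.006],[0,0,-0.002],[0,0,0],[0,0,0],[0,0,0]], claw=[6.5,6.5,6.5,6.5,6.5])

```text
time_s: 31.55
position: [0.6552, -0.0138, 0.0658]
tool_rot: [[0.001, 0.997, 0.083], [-0.0, 0.083, -0.997], [-1.0, 0.001, 0.001]]
ft_force: [-0.0, -0.7, 0.0]
grip_width: 0.0653
```

```bash
python3 go.py .6554 -.0123 .066 5
```

```text
t 31.55 p [ 0.6552 -0.0138  0.0658] grip 0.0653 F [-0.  -0.7  0. ] q [-12.  41.  69.  -0.  70. -16.]
d cm [0.02 0.15 0.02] norm 0.15 rot [0.0004 0.0014 0.004 ]
```

>>> play_rows(travel=[[0,0.12,0],[0,0,0],[0,0,0],[0,0,0],[0,0,0],[0,0,0],[0,0,0]], rotation=[[0,0,0.003],[0,0,0],[0,0,0],[0,0,0],[0,0,0],[0,0,0],[0,0,0]], claw=[6.5,6,5,4,3,3,3])

```text
time_s: 32.13
position: [0.6562, -0.0132, 0.0683]
tool_rot: [[0.005, 0.996, 0.086], [-0.001, 0.086, -0.996], [-1.0, 0.005, 0.002]]
ft_force: [-0.4, -0.2, -0.7]
grip_width: 0.0397
```

```bash
python3 go.py .504 -.319 .16 0
```

```text
t 32.13 p [ 0.6562 -0.0132  0.0683] grip 0.0397 F [-0.4 -0.2 -0.7] q [-11.  40.  69.  -0.  70. -16.]
d cm [-15.22 -30.58   9.17] norm 35.36 rot [ 0.0015  0.0053 -0.086 ]
```

>>> play_rows(travel=[[0,0,1.0],[0,0,2],[0,0,2.5],[0,0,2.5],[-0.7,-1.4,0.8],[-1.5,-3,0],[-1.5,-3,0],[-1.5,-3,0],[-1.5,-3,0],[-1.5,-3,0],[-1.5,-3,0],[-1.5,-3,0]], rotation=[[0.001,0.003,0],[0,0.002,0],[0,0,0],[0,0,0],[0,0,-0.009],[0,0,-0.009],[0,0,-0.009],[0,0,-0.009],[0,0,-0.009],[0,0,-0.009],[0,0,-0.009],[0,0,-0.009]], claw=[3,3,3,3,3,3,3,3,3,3,3,3])

```text
time_s: 33.13
position: [0.5348, -0.2428, 0.1558]
tool_rot: [[-0.005, 1.0, 0.018], [0.001, 0.018, -1.0], [-1.0, -0.005, -0.001]]
ft_force: [-0.2, -0.0, -1.1]
grip_width: 0.0401
```

```bash
python3 go.py .504 -.319 .08 0; python3 - <<'E'
from h import *
s=shot('side','s20');crop(s,250,140,370,290,5,'s20c',10)
E
```

```text
t 33.13 p [ 0.5348 -0.2428  0.1558] grip 0.0401 F [-0.2 -0.  -1.1] q [-36.  29.  75.  -0.  76. -37.]
d cm [-3.08 -7.62 -7.58] norm 11.19 rot [-0.0014 -0.0048 -0.0178]
```

View pics/s20c.png

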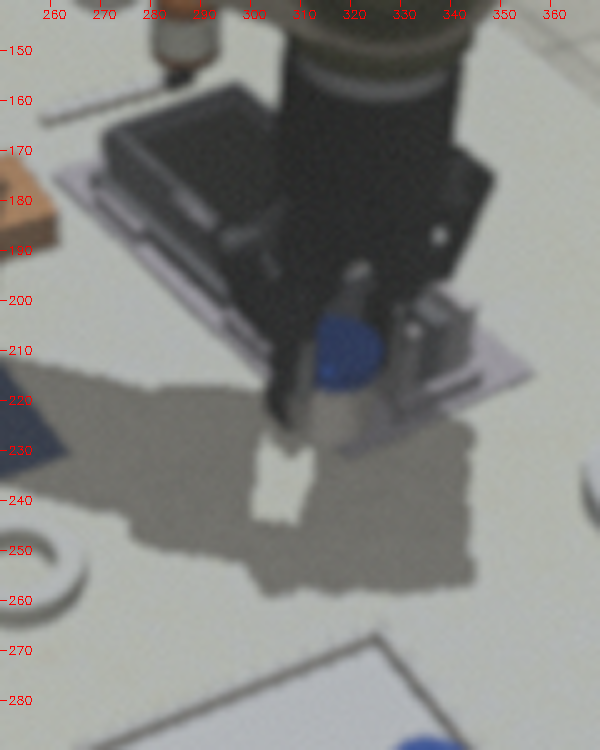

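>>> play_rows(travel=[[-0.9,-2.2,0],[-0.9,-2.2,0],[-0.6,-1.5,0],[-0.3,-0.8,-1],[0,0,-1.5],[0,0,-1.5],[0,0,-1],[0,0,0]], rotation=[[0,-0.004,-0.008],[0,-0.001,-0.006],[0,0,-0.004],[0,0,0],[0,0,0],[0,0,0],[0,0,0],[0,0,0]], claw=[3,3,3,3,3,3,3,3])

```text
time_s: 33.85
position: [0.4957, -0.3235, 0.0977]
tool_rot: [[-0.006, 1.0, -0.017], [0.002, -0.017, -1.0], [-1.0, -0.006, -0.002]]
ft_force: [-0.1, 0.4, -1.3]
grip_width: 0.0399
```

```bash
python3 go.py .504 -.319 .032 0
```

```text
t 33.85 p [ 0.4957 -0.3235  0.0977] grip 0.0399 F [-0.1  0.4 -1.3] q [-45.  33.  78.  -0.  69. -43.]
d cm [ 0.83  0.45 -6.57] norm 6.64 rot [-0.0019 -0.0056  0.0172]
```

>>> play_rows(travel=[[0.5,0.3,-1.2],[0.3,0.15,-1.5],[0,0,-1.5],[0,0,-1.0],[0,0,-0.3],[0,0,0]], rotation=[[-0.001,-0.004,0.01],[0,-0.001,0.006],[0,0,0],[0,0,0],[0,0,0],[0,0,0]], claw=[3,3,3,3,3,3])

```text
time_s: 34.35
position: [0.5027, -0.3174, 0.0389]
tool_rot: [[-0.002, 1.0, 0.0], [0.002, 0.0, -1.0], [-1.0, -0.002, -0.002]]
ft_force: [0.9, -0.0, 0.1]
grip_width: 0.0398
```

```bash
python3 go.py .504 -.319 .032 0
```

```text
t 34.35 p [ 0.5027 -0.3174  0.0389] grip 0.0398 F [ 0.9 -0.   0.1] q [-44.  37.  82.   0.  61. -44.]
d cm [ 0.13 -0.16 -0.69] norm 0.72 rot [-0.0024 -0.0021 -0.0002]
```

>>> play_rows(travel=[[0.1,-0.1,-0.35],[0,0,-0.3],[0,0,-0.2],[0,0,-0.1],[0,0,0]], rotation=[[-0.002,0.001,0],[0,0.002,0],[0,0,0],[0,0,0],[0,0,0]], claw=[3,3,3,3,3])

```text
time_s: 34.77
position: [0.5046, -0.3193, 0.0308]
tool_rot: [[-0.003, 1.0, 0.0], [-0.003, 0.0, -1.0], [-1.0, -0.003, 0.003]]
ft_force: [0.4, -0.2, -1.0]
grip_width: 0.0399
```

```bash
python3 go.py .504 -.319 .0315 0
```

```text
t 34.77 p [ 0.5046 -0.3193  0.0308] grip 0.0399 F [ 0.4 -0.2 -1. ] q [-44.  38.  82.  -0.  60. -43.]
d cm [-0.06  0.03  0.07] norm 0.1 rot [ 0.0026 -0.0026 -0.0002]
```

>>> play_rows(travel=[[0,0,0],[0,0,0],[0,0,0],[0,0,0],[0,0,1],[0,0,2],[0,0,2.5],[0,0,2.5],[0.5,1,2.5],[0.8,1.6,1]], rotation=[[0.003,0,0],[0,0,0],[0,0,0],[0,0,0],[0,0,0],[0,0,0],[0,0,0],[0,0,0],[0,0,0],[0,0,0]], claw=[3,5,6.2,6.2,6.2,6.2,6.2,6.2,6.2,6.2])

```text
time_s: 35.6
position: [0.5156, -0.2943, 0.1526]
tool_rot: [[-0.005, 1.0, -0.004], [0.002, -0.004, -1.0], [-1.0, -0.005, -0.002]]
ft_force: [0.3, 0.1, 1.1]
grip_width: 0.0617
```

```bash
python3 go.py .6633 -.059 .12 5; python3 pots.py t21; python3 - <<'E'
from h import *
s=shot('side','s21'); crop(s,250,150,370,350,4,'s21c',10)
E
```

```text
t 35.6 p [ 0.5156 -0.2943  0.1526] grip 0.0617 F [0.3 0.1 1.1] q [-41.  30.  74.  -0.  76. -41.]
d cm [14.77 23.53 -3.26] norm 27.97 rot [-0.0019 -0.0048  0.0908]
C ([273.7, 128.6], 222, [0.6633, -0.0592], 17, 17)
```

View pics/s21c.png

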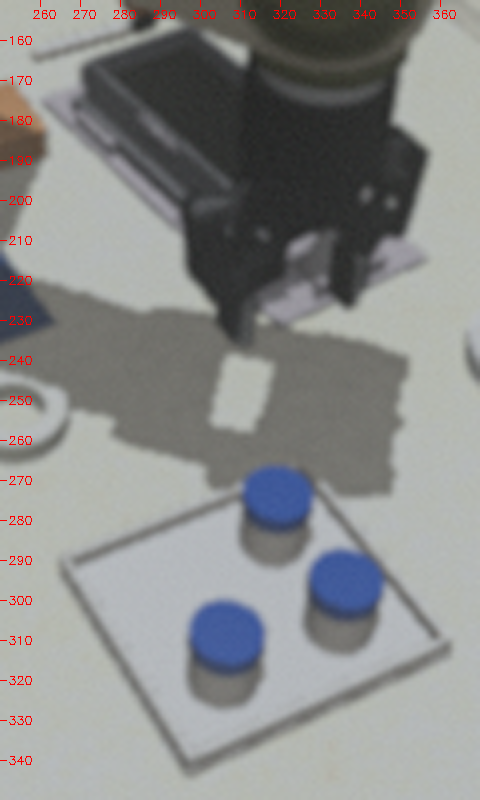

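Three upright. Now pot 4 at (.6633, -.0592).

>>> play_rows(travel=[[1.0,1.6,0.3],[1.75,2.8,0.1],[1.75,2.8,0],[1.75,2.8,0],[1.75,2.8,0],[1.75,2.8,0],[1.75,2.8,0],[1.6,2.6,0],[0.8,1.2,0],[0,0,-0.5],[0,0,0]], rotation=[[-0.001,-0.005,0.01],[0,0,0.01],[0,0,0.01],[0,0,0.01],[0,0,0.01],[0,0,0.01],[0,0,0.01],[0,0,0.01],[0,0,0.01],[0,0,0],[0,0,0]], claw=[6.5,6.5,6.5,6.5,6.5,6.5,6.5,6.5,6.5,6.5,6.5])

```text
time_s: 36.62
position: [0.6556, -0.0646, 0.1446]
tool_rot: [[-0.01, 0.996, 0.091], [0.002, 0.091, -0.996], [-1.0, -0.01, -0.003]]
ft_force: [0.7, -0.3, -0.7]
grip_width: 0.065
```

```bash
python3 go.py .6633 -.0592 .1 5
```

```text
t 36.62 p [ 0.6556 -0.0646  0.1446] grip 0.065 F [ 0.7 -0.3 -0.7] q [-16.  37.  63.  -0.  81. -21.]
d cm [ 0.77  0.54 -4.46] norm 4.56 rot [-0.0024 -0.0103 -0.0043]
```

>>> play_rows(travel=[[0.4,0.3,-1.0],[0.3,0.2,-1.3],[0.1,0.05,-1.3],[0,0,-0.6],[0,0,0]], rotation=[[-0.002,-0.007,-0.003],[0,-0.003,0],[0,0,0],[0,0,0],[0,0,0]], claw=[6.5,6.5,6.5,6.5,6.5])

```text
time_s: 37.03
position: [0.6606, -0.0669, 0.1]
tool_rot: [[-0.003, 0.997, 0.081], [-0.001, 0.081, -0.997], [-1.0, -0.003, 0.001]]
ft_force: [-0.3, 0.0, 0.5]
grip_width: 0.065
```

```bash
python3 go.py .6633 -.0592 .066 5
```

```text
t 37.03 p [ 0.6606 -0.0669  0.1   ] grip 0.065 F [-0.3  0.   0.5] q [-16.  39.  65.  -0.  76. -21.]
d cm [ 0.27  0.77 -3.4 ] norm 3.49 rot [ 0.001  -0.0033  0.0059]
```

>>> play_rows(travel=[[0.15,0.5,-0.8],[0.1,0.3,-1.1],[0,0.05,-0.9],[0,0,-0.5],[0,0,0]], rotation=[[0.001,-0.002,0.004],[0,0,0.002],[0,0,0],[0,0,0],[0,0,0]], claw=[6.5,6.5,6.5,6.5,6.5])

```text
time_s: 37.45
position: [0.6627, -0.0604, 0.0649]
tool_rot: [[-0.0, 0.996, 0.085], [-0.001, 0.085, -0.996], [-1.0, -0.0, 0.001]]
ft_force: [1.3, 0.0, -1.0]
grip_width: 0.0649
```

```bash
python3 go.py .6633 -.0592 .066 5
```

```text
t 37.45 p [ 0.6627 -0.0604  0.0649] grip 0.0649 F [ 1.3  0.  -1. ] q [-15.  41.  67.  -0.  71. -20.]
d cm [0.06 0.12 0.11] norm 0.17 rot [ 0.0006 -0.0003  0.0024]
```

>>> play_rows(travel=[[0.05,0.1,0.05],[0,0,0],[0,0,0],[0,0,0],[0,0,0],[0,0,0],[0,0,0]], rotation=[[0,0,0.002],[0,0,0],[0,0,0],[0,0,0],[0,0,0],[0,0,0],[0,0,0]], claw=[6.5,6,5,4,3,3,3])

```text
time_s: 38.03
position: [0.6639, -0.0593, 0.067]
tool_rot: [[0.002, 0.996, 0.088], [-0.001, 0.088, -0.996], [-1.0, 0.002, 0.002]]
ft_force: [0.4, -0.2, 0.1]
grip_width: 0.0397
```

```bash
python3 go.py .428 -.319 .16 0
```

```text
t 38.03 p [ 0.6639 -0.0593  0.067 ] grip 0.0397 F [ 0.4 -0.2  0.1] q [-15.  41.  67.  -0.  71. -20.]
d cm [-23.59 -25.97   9.3 ] norm 36.3 rot [ 0.0015  0.0021 -0.0876]
```

>>> play_rows(travel=[[0,0,1.0],[0,0,2],[0,0,2.5],[0,0,2.5],[-1.0,-1.1,0.8],[-2.2,-2.4,0],[-2.2,-2.4,0],[-2.2,-2.4,0],[-2.2,-2.4,0],[-2.2,-2.4,0],[-2.2,-2.4,0],[-2.2,-2.4,0]], rotation=[[0.001,0.003,0],[0,0.001,0],[0,0,0],[0,0,0],[0,0,-0.009],[0,0,-0.009],[0,0,-0.009],[0,0,-0.009],[0,0,-0.009],[0,0,-0.009],[0,0,-0.009],[0,0,-0.009]], claw=[3,3,3,3,3,3,3,3,3,3,3,3])

```text
time_s: 39.03
position: [0.4888, -0.2414, 0.1538]
tool_rot: [[-0.007, 1.0, 0.018], [0.002, 0.018, -1.0], [-1.0, -0.007, -0.002]]
ft_force: [0.1, -0.1, -0.5]
grip_width: 0.0401
```

```bash
python3 go.py .428 -.319 .08 0; python3 - <<'E'
from h import *
s=shot('side','s22')
E
```

```text
t 39.03 p [ 0.4888 -0.2414  0.1538] grip 0.0401 F [ 0.1 -0.1 -0.5] q [-39.  25.  82.  -0.  73. -40.]
d cm [-6.08 -7.76 -7.38] norm 12.32 rot [-0.0017 -0.0066 -0.0181]
```

View pics/s22.png

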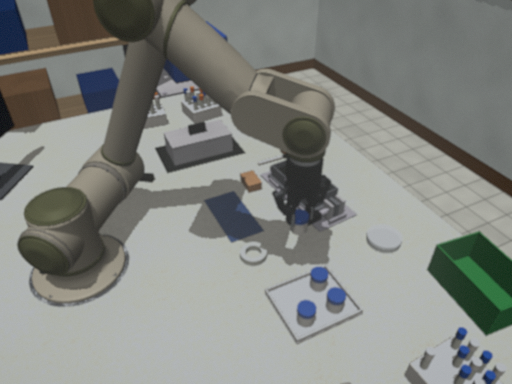

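>>> play_rows(travel=[[-1.6,-2.0,0],[-1.6,-2.0,0],[-1.2,-1.6,0],[-0.6,-0.8,-1],[0,0,-1.5],[0,0,-1.5],[0,0,-1],[0,0,0]], rotation=[[-0.001,-0.005,-0.008],[0,-0.001,-0.006],[0,0,-0.004],[0,0,0],[0,0,0],[0,0,0],[0,0,0],[0,0,0]], claw=[3,3,3,3,3,3,3,3])

```text
time_s: 39.75
position: [0.4229, -0.3158, 0.0993]
tool_rot: [[-0.006, 1.0, -0.018], [0.0, -0.018, -1.0], [-1.0, -0.006, 0.0]]
ft_force: [-0.1, -0.3, -1.3]
grip_width: 0.0401
```

```bash
python3 go.py .428 -.319 .031 0
```

```text
t 39.75 p [ 0.4229 -0.3158  0.0993] grip 0.0401 F [-0.1 -0.3 -1.3] q [-49.  28.  89.  -0.  64. -48.]
d cm [ 0.51 -0.32 -6.83] norm 6.85 rot [-0.     -0.0056  0.0177]
```

>>> play_rows(travel=[[0.3,-0.2,-1.2],[0.2,-0.1,-1.5],[0,0,-1.5],[0,0,-1.0],[0,0,-0.4],[0,0,0]], rotation=[[0,-0.004,0.01],[0,-0.001,0.006],[0,0,0],[0,0,0],[0,0,0],[0,0,0]], claw=[3,3,3,3,3,3])

```text
time_s: 40.25
position: [0.4256, -0.3194, 0.0424]
tool_rot: [[-0.0, 1.0, -0.003], [-0.001, -0.003, -1.0], [-1.0, -0.0, 0.001]]
ft_force: [0.6, -0.8, -0.3]
grip_width: 0.0401
```

```bash
python3 go.py .428 -.319 .031 0
```

```text
t 40.25 p [ 0.4256 -0.3194  0.0424] grip 0.0401 F [ 0.6 -0.8 -0.3] q [-50.  32.  92.  -0.  55. -49.]
d cm [ 0.24  0.04 -1.14] norm 1.17 rot [ 0.0011 -0.0003  0.0032]
```

>>> play_rows(travel=[[0.15,0,-0.5],[0.05,0,-0.4],[0,0,-0.3],[0,0,-0.15],[0,0,0]], rotation=[[0,0,0.003],[0,0,0],[0,0,0],[0,0,0],[0,0,0]], claw=[3,3,3,3,3])

```text
time_s: 40.67
position: [0.4282, -0.3202, 0.03]
tool_rot: [[0.002, 1.0, 0.0], [-0.004, 0.0, -1.0], [-1.0, 0.002, 0.004]]
ft_force: [0.2, -0.7, -0.9]
grip_width: 0.0402
```

```bash
python3 go.py .428 -.319 .0305 0
```

```text
t 40.67 p [ 0.4282 -0.3202  0.03  ] grip 0.0402 F [ 0.2 -0.7 -0.9] q [-49.  34.  92.  -0.  54. -49.]
d cm [-0.02  0.12  0.05] norm 0.13 rot [ 0.0039  0.0021 -0.0001]
```

>>> play_rows(travel=[[0,0,0],[0,0,0],[0,0,0],[0,0,0],[0,0,1],[0,0,2],[0,0,2.5],[0,0,2.5],[0.2,1,2.5],[0.5,1.8,1],[0.5,2,0],[0.5,2,0]], rotation=[[0.003,0.002,0],[0,0,0],[0,0,0],[0,0,0],[0,0,0],[0,0,0],[0,0,0],[0,0,0],[0,0,-0.05],[0,0,-0.1],[0,0,-0.1],[0,0,-0.1]], claw=[3,5,6.2,6.2,6.2,6.2,6.2,6.2,6.2,5,4,4])

```text
time_s: 41.67
position: [0.4448, -0.2531, 0.157]
tool_rot: [[0.005, 0.934, -0.358], [-0.005, -0.358, -0.934], [-1.0, 0.006, 0.002]]
ft_force: [-0.1, 0.2, -0.8]
grip_width: 0.0399
```

```bash
python3 go.py .6 -.136 .15 -85; python3 pots.py t23; python3 - <<'E'
from h import *
s=shot('side','s23'); t=cv2.imread('pics/t23.png'); crop(t,230,90,370,200,5,'t23c',10)
E
```

```text
t 41.67 p [ 0.4448 -0.2531  0.157 ] grip 0.0399 F [-0.1  0.2 -0.8] q [-43.  22.  88.   0.  70. -22.]
d cm [15.52 11.71 -0.7 ] norm 19.45 rot [ 0.0068  0.0019 -1.117 ]
```

View pics/s23.png

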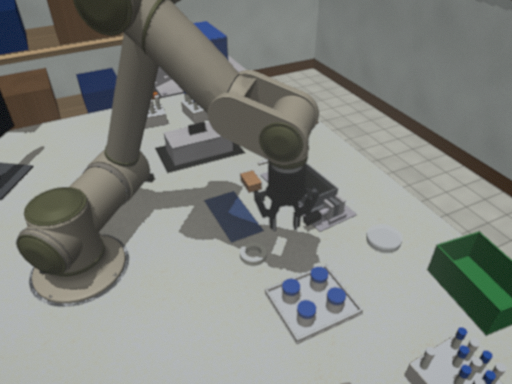

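View pics/t23c.png

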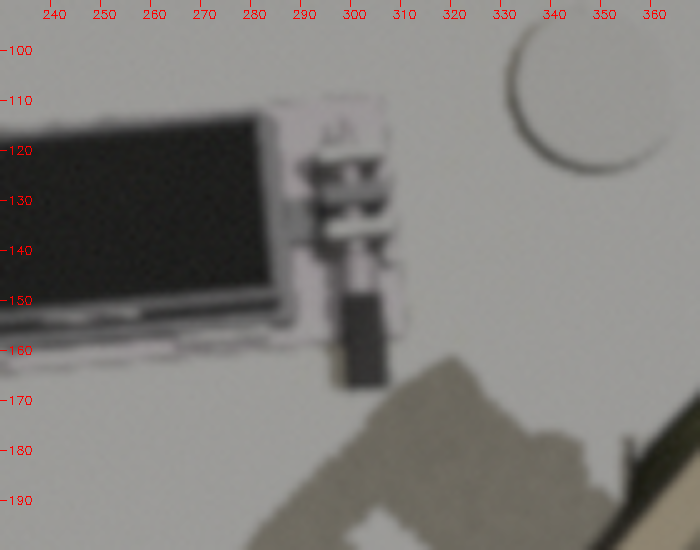

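```bash
python3 - <<'E'
from h import *
print(unproj('top',[[302.2,157.6],[299.6+1.5,149],[303.5,167]],.052).round(4))
E
```

```text
[[ 0.596  -0.1338  0.052 ]
 [ 0.6186 -0.1313  0.052 ]
 [ 0.5714 -0.1367  0.052 ]]
```

>>> play_rows(travel=[[1.2,0.9,0],[1.7,1.3,0],[1.7,1.3,0],[1.7,1.3,0],[1.7,1.3,0],[1.7,1.3,0],[1.7,1.3,0],[1.7,1.3,0],[1.2,0.9,0],[0.5,0.3,0],[0,0,0]], rotation=[[0.003,0.001,-0.1],[0.003,0.001,-0.115],[0,0,-0.115],[0,0,-0.115],[0,0,-0.115],[0,0,-0.115],[0,0,-0.115],[0,0,-0.115],[0,0,-0.115],[0,0,-0.06],[0,0,0]], claw=[4,4,4,4,4,4,4,4,4,4,4])

```text
time_s: 42.68
position: [0.5986, -0.1395, 0.1618]
tool_rot: [[0.002, 0.098, -0.995], [-0.004, -0.995, -0.098], [-1.0, 0.004, -0.002]]
ft_force: [-0.2, -1.0, -0.2]
grip_width: 0.0399
```

```bash
python3 go.py .599 -.1365 .09 -85; python3 al.py
```

```text
t 42.68 p [ 0.5986 -0.1395  0.1618] grip 0.0399 F [-0.2 -1.  -0.2] q [-24.  31.  70.  -0.  78.  60.]
d cm [ 0.04  0.3  -7.18] norm 7.18 rot [ 0.0038  0.0022 -0.0107]
along -0.0498 lat -0.0033 z 0.1618 F [-0.2 -1.  -0.2]
```

>>> play_rows(travel=[[0,0.2,-1.5],[0,0.1,-2],[0,0,-2],[0,0,-1.2],[0,0,0]], rotation=[[0.003,0.002,-0.006],[0,0,-0.004],[0,0,0],[0,0,0],[0,0,0]], claw=[4,4,4,4,4])

```text
time_s: 43.1
position: [0.5978, -0.1402, 0.0948]
tool_rot: [[0.003, 0.105, -0.994], [-0.003, -0.994, -0.105], [-1.0, 0.004, -0.003]]
ft_force: [-0.1, 0.5, -0.5]
grip_width: 0.04
```

```bash
python3 go.py .5975 -.136 .035 -85; python3 - <<'E'
from h import *
s=shot('side','s24'); crop(s,270,150,360,240,7,'s24c',10)
E
```

```text
t 43.1 p [ 0.5978 -0.1402  0.0948] grip 0.04 F [-0.1  0.5 -0.5] q [-24.  35.  75.  -0.  70.  60.]
d cm [-0.03  0.42 -5.98] norm 5.99 rot [ 0.0033  0.003  -0.0179]
```

View pics/s24c.png

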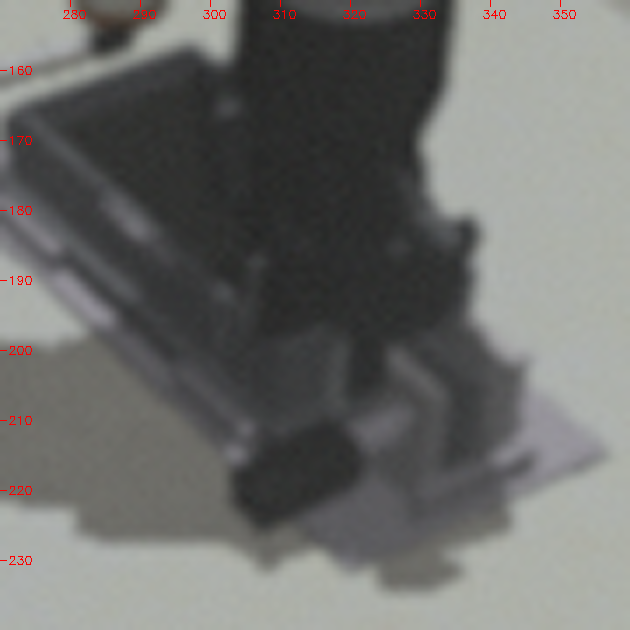

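```bash
python3 - <<'E'
from h import *
print(proj('side',[[.5975,-.136,.044],[.5975,-.136,.038],[.5975,-.132,.04]])+[.25,.76])
E
```

```text
[[311.89166322 215.95964052]
 [311.72528891 217.61841095]
 [310.99551243 216.18720477]]
```

>>> play_rows(travel=[[0,0.25,-0.2],[0,0.15,-0.3],[0,0,0]], rotation=[[0.003,0.003,-0.01],[0,0,-0.008],[0,0,0]], claw=[4,4,4])

```text
time_s: 43.4
position: [0.5986, -0.1378, 0.0933]
tool_rot: [[0.004, 0.087, -0.996], [-0.002, -0.996, -0.087], [-1.0, 0.003, -0.004]]
ft_force: [0.2, 0.3, -0.4]
grip_width: 0.0401
```

```bash
python3 go.py .5975 -.136 .036 -85
```

```text
t 43.4 p [ 0.5986 -0.1378  0.0933] grip 0.0401 F [ 0.2  0.3 -0.4] q [-24.  35.  75.  -0.  69.  61.]
d cm [-0.11  0.18 -5.73] norm 5.74 rot [ 0.0023  0.0041 -0.0001]
```

>>> play_rows(travel=[[-0.05,0.1,-1.2],[-0.05,0.05,-1.5],[0,0,-1.5],[0,0,-1.0],[0,0,0]], rotation=[[0.002,-0.03,0],[0,-0.03,0],[0,-0.02,0],[0,0,0],[0,0,0]], claw=[4,4,4,4,4])

```text
time_s: 43.82
position: [0.5998, -0.1371, 0.0444]
tool_rot: [[0.097, 0.089, -0.991], [-0.004, -0.996, -0.09], [-0.995, 0.013, -0.096]]
ft_force: [-0.7, -0.8, -0.3]
grip_width: 0.04
```

```bash
python3 go.py .5975 -.136 .030 -85
```

```text
t 43.82 p [ 0.5998 -0.1371  0.0444] grip 0.04 F [-0.7 -0.8 -0.3] q [-25.  37.  82.   3.  56.  59.]
d cm [-0.23  0.11 -1.44] norm 1.46 rot [ 0.0046  0.0967 -0.0029]
```

>>> play_rows(travel=[[-0.2,0.1,-0.7],[0,0,-0.5],[0,0,-0.3],[0,0,0],[0,0,0],[0,0,0],[0,0,0],[0,0,0]], rotation=[[0.012,0,0],[0,0,0],[0,0,0],[0,0,0],[0,0,0],[0,0,0],[0,0,0],[0,0,0]], claw=[4,4,4,4,3,2,1,1], squeeze=80)

```text
time_s: 44.48
position: [0.5992, -0.1364, 0.0317]
tool_rot: [[0.101, 0.091, -0.991], [0.007, -0.996, -0.091], [-0.995, 0.002, -0.101]]
ft_force: [-0.6, -0.6, -1.0]
grip_width: 0.0202
```

```bash
python3 go.py .5975 -.136 .037 -85; python3 al.py
```

```text
t 44.48 p [ 0.5992 -0.1364  0.0317] grip 0.0202 F [-0.6 -0.6 -1. ] q [-25.  38.  83.   3.  54.  58.]
d cm [-0.17  0.04  0.53] norm 0.56 rot [-0.0068  0.1007 -0.004 ]
along -0.0491 lat -0.0003 z 0.0317 F [-0.6 -0.6 -1. ]
```

>>> play_rows(travel=[[0,0,0.25],[0,0,0.25],[0,0,0.05],[0,0,0]], rotation=[[-0.003,0.045,0],[-0.003,0.045,-0.002],[0,0.008,0],[0,0,0]], claw=[1,1,1,1])

```text
time_s: 44.82
position: [0.5991, -0.1366, 0.0378]
tool_rot: [[0.0, 0.089, -0.996], [0.0, -0.996, -0.089], [-1.0, -0.0, -0.0]]
ft_force: [0.4, 0.2, -0.9]
grip_width: 0.02
```

```bash
python3 go.py .5975 -.136 .037 -85; python3 al.py
```

```text
t 44.82 p [ 0.5991 -0.1366  0.0378] grip 0.02 F [ 0.4  0.2 -0.9] q [-24.  39.  78.   0.  63.  61.]
d cm [-0.16  0.06 -0.08] norm 0.19 rot [-0.0002  0.0001 -0.0015]
along -0.0491 lat -0.0005 z 0.0378 F [ 0.4  0.2 -0.9]
```

>>> play_rows(travel=[[-0.4,-0.02,0],[-0.6,-0.05,0.02],[-0.6,-0.05,0.02],[-0.6,-0.05,0.02],[-0.6,-0.05,0.02],[0,0,0]], rotation=[[0,0,0],[0,0,0],[0,0,0],[0,0,0],[0,0,0],[0,0,0]], claw=[1,1,1,1,1,1])

```text
time_s: 45.32
position: [0.5666, -0.1386, 0.0378]
tool_rot: [[0.001, 0.089, -0.996], [0.001, -0.996, -0.089], [-1.0, -0.001, -0.001]]
ft_force: [0.4, 0.0, -1.5]
grip_width: 0.0201
```

```bash
python3 go.py .5975 -.136 .037 -85; python3 al.py
```

```text
t 45.32 p [ 0.5666 -0.1386  0.0378] grip 0.0201 F [ 0.4  0.  -1.5] q [-25.  37.  84.   0.  60.  59.]
d cm [ 3.09  0.26 -0.08] norm 3.11 rot [-0.0014  0.0012 -0.0015]
along -0.0817 lat 0.0004 z 0.0378 F [ 0.4  0.  -1.5]
```

>>> play_rows(travel=[[-0.6,-0.08,0],[-0.8,-0.08,0.02],[-0.8,-0.08,0.02],[-0.8,-0.07,0.02],[-1.0,-0.09,0.02],[-1.0,-0.09,0.02],[-1,-0.09,0],[0,0,0]], rotation=[[0,0.001,0],[0,0,0],[0,0,0],[0,0,0],[0,0,0],[0,0,0],[0,0,0],[0,0,0]], claw=[1,1,1,1,1,1,1,1])

```text
time_s: 45.98
position: [0.4997, -0.1448, 0.0393]
tool_rot: [[0.0, 0.088, -0.996], [0.001, -0.996, -0.088], [-1.0, -0.001, -0.0]]
ft_force: [-0.1, 0.5, -1.2]
grip_width: 0.0202
```

```bash
python3 go.py .43 -.028 .1 3.8; python3 al.py; python3 - <<'E'
from h import *
s=shot('side','s25'); crop(s,240,140,360,240,6,'s25c',10)
E
```

```text
t 45.98 p [ 0.4997 -0.1448  0.0393] grip 0.0202 F [-0.1  0.5 -1.2] q [-29.  32.  94.   0.  54.  56.]
d cm [-6.97 11.68  6.07] norm 14.9 rot [-1.4000e-03 -8.0000e-04  1.5487e+00]
along -0.1489 lat 0.0001 z 0.0393 F [-0.1  0.5 -1.2]
```

View pics/s25c.png

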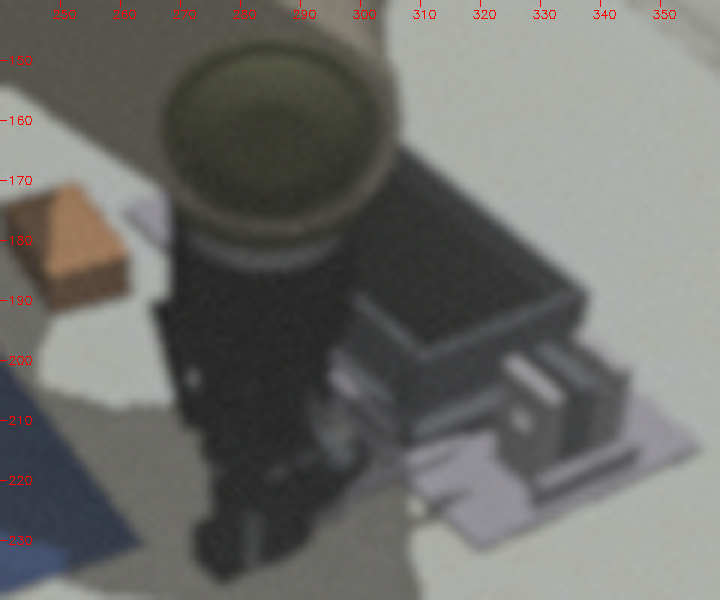

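>>> play_rows(travel=[[0,0,1.5],[0,0,2.2],[0,0,2.2],[-0.4,0.6,1],[-0.7,1.0,0],[-0.7,1.0,0],[-0.7,1.0,0],[-0.7,1.0,0],[-0.7,1.0,0],[-0.7,1.0,0],[-0.7,1.0,0],[-0.7,1.0,0]], rotation=[[0,0,0],[0,0,0],[0,0,0.06],[0,0,0.11],[0,0,0.11],[0,0,0.11],[0,0,0.11],[0,0,0.11],[0,0,0.11],[0,0,0.11],[0,0,0.11],[0,0,0.11]], claw=[1,1,1,1,1,1,1,1,1,1,1,1])

```text
time_s: 47.03
position: [0.4439, -0.058, 0.1136]
tool_rot: [[0.011, 0.926, -0.378], [0.001, -0.378, -0.926], [-1.0, 0.01, -0.005]]
ft_force: [0.1, -0.5, -0.7]
grip_width: 0.02
```

```bash
python3 go.py .424 -.038 .06 0.5
```

```text
t 47.03 p [ 0.4439 -0.058   0.1136] grip 0.02 F [ 0.1 -0.5 -0.7] q [-23.  19. 101.   0.  59.  -1.]
d cm [-1.99  2.   -5.36] norm 6.06 rot [-0.0035  0.0105  0.396 ]
```

>>> play_rows(travel=[[-0.5,0.5,-0.5],[-0.5,0.5,-1],[-0.5,0.5,-1],[-0.4,0.4,-1],[0,0,-1],[0,0,0]], rotation=[[-0.002,0.006,0.1],[-0.001,0.004,0.1],[0,0,0.1],[0,0,0.08],[0,0,0.01],[0,0,0]], claw=[1,1,1,1,1,1])

```text
time_s: 47.53
position: [0.4258, -0.0362, 0.0689]
tool_rot: [[0.007, 0.999, 0.032], [-0.001, 0.032, -0.999], [-1.0, 0.007, 0.001]]
ft_force: [-0.3, -0.7, -1.4]
grip_width: 0.0201
```

```bash
python3 go.py .424 -.038 .03 0.5; python3 - <<'E'
from h import *
s=shot('side','s26'); crop(s,190,140,310,260,6,'s26c',10)
E
```

```text
t 47.53 p [ 0.4258 -0.0362  0.0689] grip 0.0201 F [-0.3 -0.7 -1.4] q [-21.  22. 107.   0.  50. -23.]
d cm [-0.18 -0.18 -3.89] norm 3.89 rot [ 0.0012  0.0072 -0.0235]
```

View pics/s26c.png

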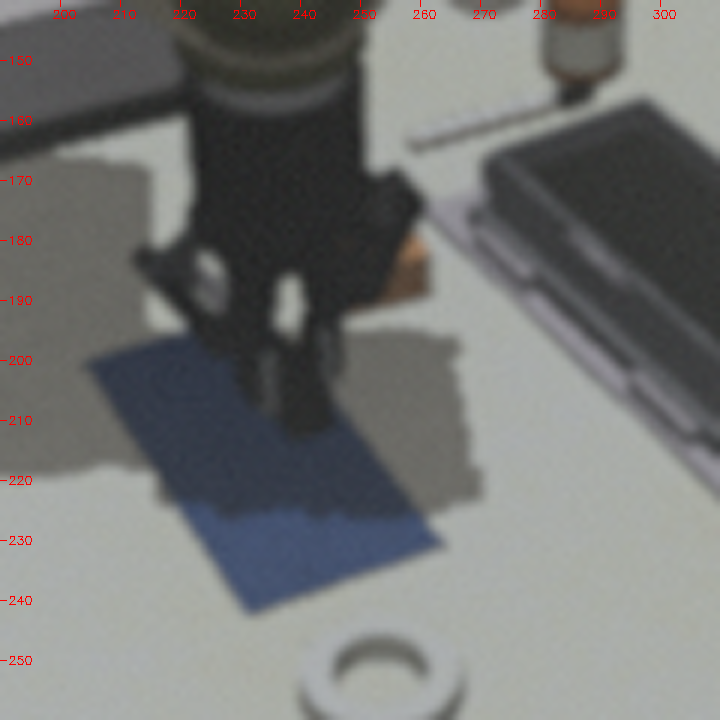

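>>> play_rows(travel=[[-0.1,-0.1,-1.0],[-0.05,-0.05,-1.2],[0,0,-1.2],[0,0,-0.9],[0,0,-0.4],[0,0,0]], rotation=[[0.001,0.005,-0.014],[0,0.002,-0.008],[0,0,0],[0,0,0],[0,0,0],[0,0,0]], claw=[1,1,1,1,1,1])

```text
time_s: 48.08
position: [0.4279, -0.0397, 0.0216]
tool_rot: [[0.007, 1.0, 0.0], [-0.003, 0.0, -1.0], [-1.0, 0.007, 0.003]]
ft_force: [-0.2, -0.2, -1.2]
grip_width: 0.0198
```

```bash
python3 go.py .424 -.038 .008 0.5
```

```text
t 48.08 p [ 0.4279 -0.0397  0.0216] grip 0.0198 F [-0.2 -0.2 -1.2] q [-21.  28. 110.  -0.  42. -21.]
d cm [-0.39  0.17 -1.36] norm 1.42 rot [0.0031 0.0074 0.0085]
```

>>> play_rows(travel=[[0,0,-0.5],[0,0,-0.4],[0,0,-0.3],[0,0,-0.15],[0,0,0]], rotation=[[0.003,0.007,0],[0,0.002,0],[0,0.001,0],[0,0,0],[0,0,0]], claw=[1,1,1,1,1])

```text
time_s: 48.5
position: [0.4292, -0.0403, 0.0099]
tool_rot: [[0.0, 1.0, -0.001], [-0.002, -0.001, -1.0], [-1.0, 0.0, 0.002]]
ft_force: [-0.7, -0.0, -1.2]
grip_width: 0.0204
```

```bash
python3 go.py .424 -.038 .007 0.5
```

```text
t 48.5 p [ 0.4292 -0.0403  0.0099] grip 0.0204 F [-0.7 -0.  -1.2] q [-21.  29. 110.  -0.  41. -21.]
d cm [-0.52  0.23 -0.29] norm 0.64 rot [0.0016 0.0003 0.0099]
```

>>> play_rows(travel=[[0,0,-0.2],[0,0,-0.1],[0,0,0]], rotation=[[0,0,0],[0,0,0],[0,0,0]], claw=[1,1,1])

```text
time_s: 48.75
position: [0.4296, -0.0403, 0.0099]
tool_rot: [[0.003, 1.0, -0.001], [-0.003, -0.001, -1.0], [-1.0, 0.003, 0.003]]
ft_force: [0.3, 0.8, -1.0]
grip_width: 0.02
```

>>> play_rows(travel=[[0,0,-0.3],[0,0,-0.2],[0,0,-0.1],[0,0,0]], rotation=[[0,0.002,0],[0,0,0],[0,0,0],[0,0,0]], claw=[1,1,1,1])

```text
time_s: 49.08
position: [0.43, -0.0404, 0.0099]
tool_rot: [[0.007, 1.0, -0.0], [-0.006, -0.0, -1.0], [-1.0, 0.007, 0.006]]
ft_force: [-0.3, 0.3, -1.3]
grip_width: 0.0201
```

```bash
python3 - <<'E'
from h import *
s=shot('side','s27'); crop(s,200,170,280,250,8,'s27c',10)
o=env.observe(); print(o['q'].round(2),o['joint_efforts'].round(1),o['wrist_torque'].round(2),o['ft_force'])
E
```

```text
[-21.04  29.08 109.88  -0.3   40.56 -20.8 ] [ -0.1 -39.  -10.6  -0.    0.    0. ] [-0.07 -0.03  0.03] [ 0.08387203  0.38013363 -0.54226478]
```

View pics/s27c.png

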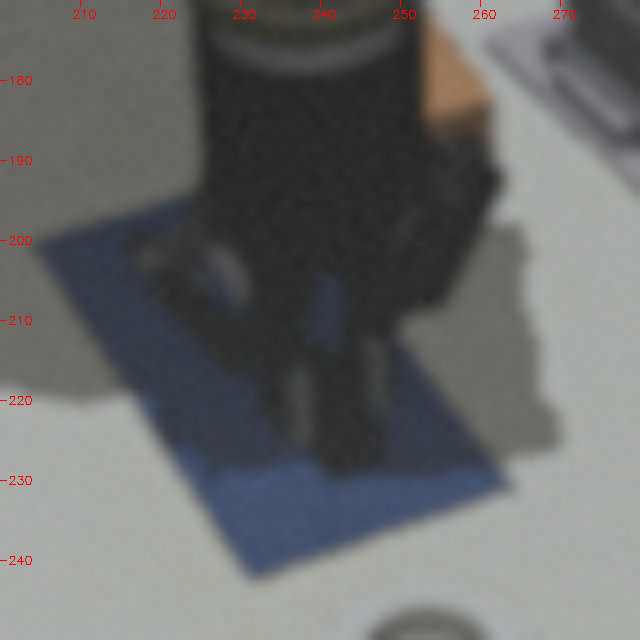

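```bash
python3 - <<'E'
from h import *
for dz in (0,.003,.006): print(dz,(proj('side',[[.43-.011,-.0654,.003+dz],[.43+.011,-.0654,.003+dz]])+[.25,.76]).round(1).tolist())
E
```

```text
0 [[241.3, 231.2], [248.6, 228.7]]
0.003 [[241.3, 230.4], [248.6, 228.0]]
0.006 [[241.3, 229.6], [248.6, 227.2]]
```

>>> play_rows(travel=[[0,0,-0.3],[0,0,-0.3]], rotation=[[0.005,0.006,0],[0,0,0]], claw=[1,1])

```text
time_s: 49.3
position: [0.4301, -0.0404, 0.0092]
tool_rot: [[0.003, 1.0, 0.001], [-0.003, 0.001, -1.0], [-1.0, 0.003, 0.003]]
ft_force: [-18.3, 4.3, 79.9]
grip_width: 0.02
```

>>> play_rows(travel=[[0,0,0.08],[0,0,0],[0,0,0],[0,0,0]], rotation=[[0,0,0],[0,0,0],[0,0,0],[0,0,0]], claw=[1,1,2,3], squeeze=20)

```text
time_s: 49.63
position: [0.4308, -0.0406, 0.0112]
tool_rot: [[0.006, 1.0, 0.001], [-0.004, 0.001, -1.0], [-1.0, 0.006, 0.004]]
ft_force: [1.0, -0.6, 0.3]
grip_width: 0.0294
```

```bash
python3 go.py .43 -.04 .1 0
```

```text
t 49.63 p [ 0.4308 -0.0406  0.0112] grip 0.0294 F [ 1.  -0.6  0.3] q [-21.  29. 110.  -0.  41. -21.]
d cm [-0.08  0.06  8.88] norm 8.88 rot [ 0.0037  0.006  -0.0009]
```

Released; back off up and away to look.

>>> play_rows(travel=[[0,0,0],[0,0,1],[0,0,2],[0,0,2.5],[0,0,3],[0,0,3],[-0.5,2,2],[-1,3,1],[-1,3,0],[-1,3,0],[-1,3,0],[-1,3,0]], rotation=[[0,0,0],[0.003,0.005,0],[0,0,0],[0,0,0],[0,0,0],[0,0,0],[0,0,0],[0,0,0],[0,0,0],[0,0,0],[0,0,0],[0,0,0]], claw=[4.5,4.5,4.5,4.5,4.5,4.5,4.5,4.5,4.5,4.5,4.5,4.5])

```text
time_s: 50.63
position: [0.3746, 0.1313, 0.1588]
tool_rot: [[-0.005, 1.0, -0.01], [0.003, -0.01, -1.0], [-1.0, -0.005, -0.003]]
ft_force: [0.4, 0.5, 0.2]
grip_width: 0.0449
```

>>> play_rows(travel=[[-0.8,3,0],[-0.8,3,0],[-0.8,3,0],[0,0,0],[0,0,0],[0,0,0]], rotation=[[0,0,0],[0,0,0],[0,0,0],[0,0,0],[0,0,0],[0,0,0]], claw=[4.5,4.5,4.5,4.5,4.5,4.5])

```text
time_s: 51.13
position: [0.3457, 0.2299, 0.1568]
tool_rot: [[-0.009, 1.0, -0.003], [0.003, -0.003, -1.0], [-1.0, -0.009, -0.003]]
ft_force: [-0.4, -0.3, -0.2]
grip_width: 0.0448
```

```bash
python3 pots.py t28; python3 - <<'E'
from h import *
s=shot('side','s28'); t=cv2.imread('pics/t28.png'); crop(t,190,90,340,260,4,'t28c',10); crop(s,190,140,360,350,4,'s28c',10)
E
```

```text
T ([374.3, 193.3], 187, [0.5029, -0.3171], 16, 15)
T ([376.3, 223.0], 191, [0.4268, -0.3193], 16, 15)
T ([401.1, 193.2], 189, [0.5031, -0.3853], 16, 15)
T ([402.7, 223.0], 197, [0.4267, -0.386], 17, 15)
```

View pics/t28.png

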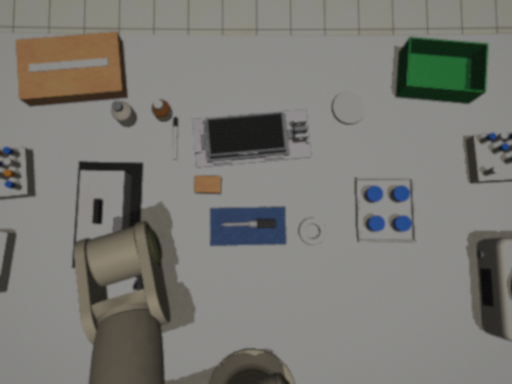

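View pics/s28c.png

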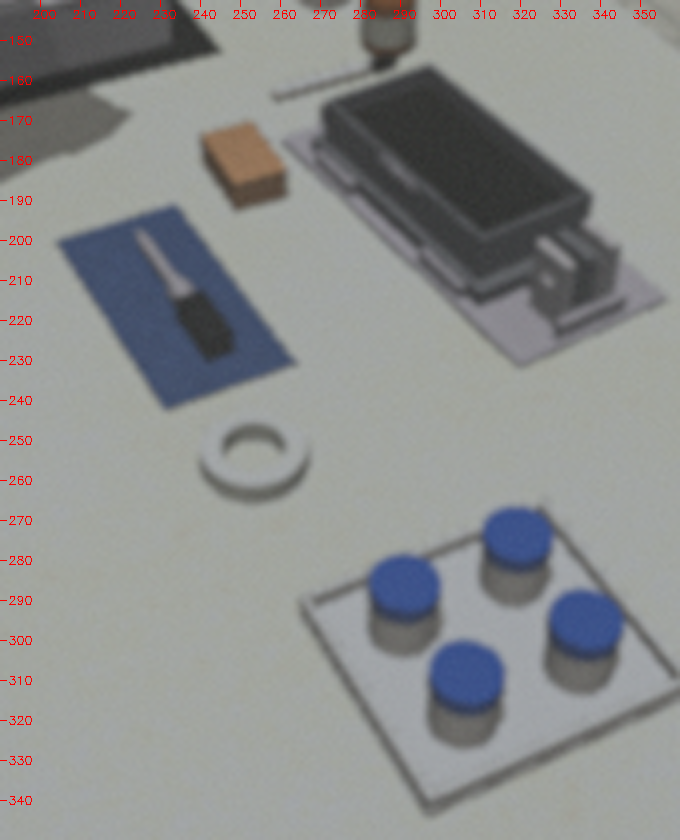

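View pics/t28c.png

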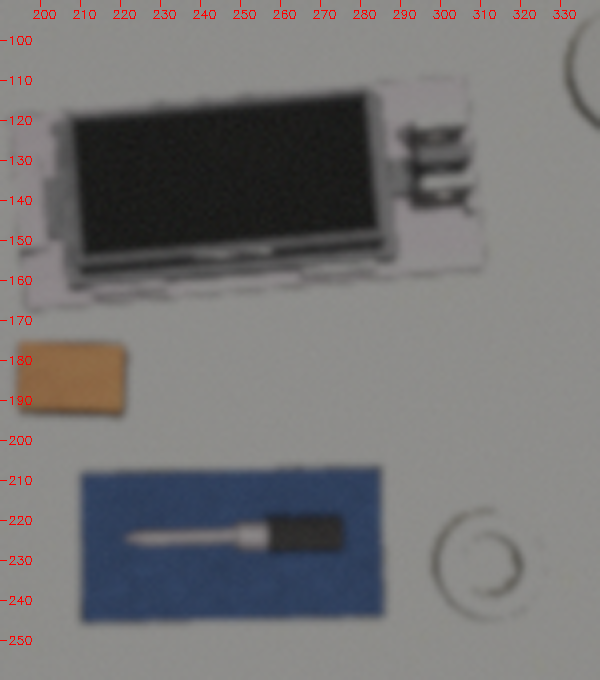

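```bash
python3 - <<'E'
from h import *
s=cv2.imread('pics/s28.png'); crop(s,100,40,300,190,4,'s28d',10)
E
```

```text
(no output)
```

View pics/s28d.png

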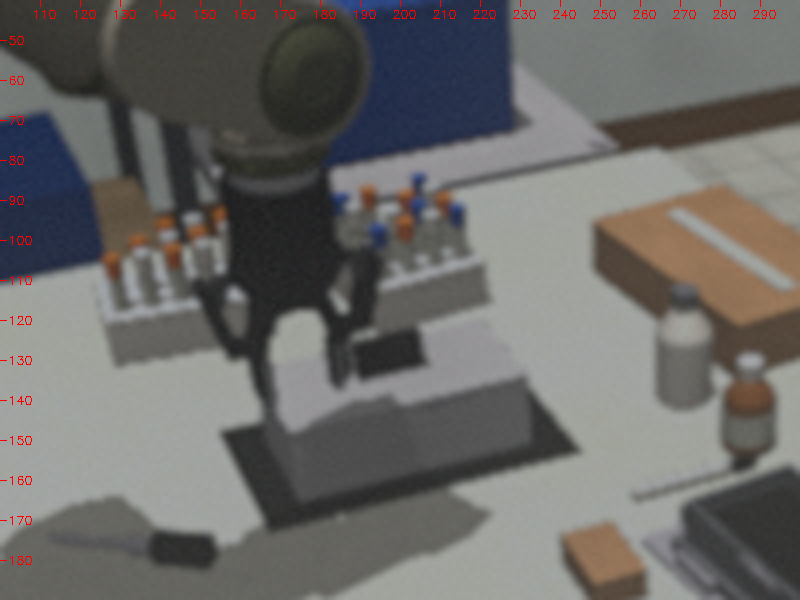

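```bash
python3 - <<'E'
from rig import env
o=env.observe(); print(o['time_s'],abs(o['qvel']).max(),o['ft_force'])
print(env.close_job())
E
```

```text
51.2333 0.6829338667207967 [-0.15642869  0.08255917  0.21592679]
the job is handed in; nothing more can be done
None
```

The job is done in the order asked and handed in at 51 s, well inside the 208 s limit:
- **Rod in:** I pushed it through both eyelets and the ear, leaving its tip about 20 mm beyond the far eyelet.
- **Lid:** it came straight up with the base staying down, and I set it open side down on the mat.
- **Pots:** all four were there; I stood each one in the tray.
- **Rod out:** only then did I draw it out and lay it on the blue pad.

My last pictures, taken before handing in, show:
- Four pots upright in the tray, at about x 0.427 and 0.503 m, y -0.318 and -0.386 m.
- The rod flat on the pad, and the base empty on its dock.
- The lid on the mat, but only in the side view, because the arm hid half of it from the top camera. I judged its long side to be along the mat's from the pose at release and did not measure it afterwards.
- No bystander visibly moved, and the gripper clear of everything.

**Force spike:** while setting the rod down, my last small downward step pressed it onto the pad. The wrist force read about 80 N before I eased off and let go. That is under the 120 N wrist limit. I take it to be the held rod pressing, not the gripper body that the 40 N limit covers. The rod looked undisturbed afterwards.

I saw no knocked-aside part and no grip slip during the run.

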